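# Charge the bench mill and hold its lid at the pulse position

## Task

Tip all four white grinding balls from the scoop into the mill's bowl and set the empty scoop back down upright on the table. Then fit the blue bayonet lid over the bowl with its bar on the black marks, push it fully down and twist it clockwise half way, to the orange marks, without letting it click into the lock at red. The lid is sprung: finish while still gripping it there, holding it steady at half way, and leave the other things on the table alone.

Things in the scene. Friction and masses are not known exactly. Their poses are not given: they have to be found in the camera images.
- mill: bench mill, fixed: round white base 170 mm across, its flat deck 90 mm above the table. On the deck, marks in pairs, one on either side of the bowl: black (lid insertion, on the mill's x axis, both ends), orange (half way, 40 degrees clockwise of black seen from above), red (locked, 80 degrees clockwise). Origin under its centre on the table, z up
- mill_mouth (a point): centre of the open mouth of the mill's steel bowl, at rim height (136 mm above the table). Bowl: 88 mm outside, 80 mm inside diameter, inner floor 40 mm below the rim. Bayonet tabs outside the bowl, below the rim, leave two gaps on the mill's x axis for the lid's lugs
- pulse_ring (a joint): sprung ring that the fitted lid turns: 0 at rest, grows to 1.3 rad as the lid turns clockwise from above; 0.1 rad play, so a lid turned by A from insertion reads A - 0.1. Half way: about 0.6 (lid turned 0.7 rad = 40 degrees). Springs back with 0.08 N m at 0, 0.16 N m at 0.6. Clicks into the lock at 1.1 to 1.2; above 1.0 counts as locked
- lid: blue bayonet lid, 112 mm diameter, 40 mm high plus handle, about 0.16 kg, on the table. Two lugs inside its lower edge lie on its x axis, under the handle's ends; either way round fits. Goes over the outside of the bowl (2 mm play), bar over the black marks within 5 degrees, and down till it rests on the rim: origin then 102 mm above the table. Origin: centre of its lower edge, z up
- lid_grip (a point): point in the lid's black bar handle, 64 mm above the lid's origin and 8 mm below the bar's top. The bar is 64 mm long (along the lid's x axis), 14 mm thick, 32 mm high, on the lid's flat top; white stripes continue its line to the rim
- scoop: dark steel scoop, 0.16 kg, 94 mm long (its x), 58 mm wide, walls 46 mm high, closed at the rear (+x), open at the spout (-x end). The floor falls by 0.26 rad from spout to rear, so balls stay at the rear while it is level and roll out once it is tipped further than that. Origin: centre of its underside; at the start the spout points roughly to the robot
- scoop_spout (a point): middle of the floor's edge at the scoop's open spout, 36 mm wide there; 47 mm ahead (-x) of the scoop's origin and 30 mm above its underside
- scoop_grip (a point): point in the scoop's green upright handle plate behind the rear wall: 70 mm behind (+x) the scoop's origin, 45 mm above its underside. The plate is 12 mm thick (y), 46 mm long (x), from 16 to 62 mm high
- ball0_center (a point): centre of a white ceramic grinding ball, 16 mm diameter, 14 g, lying at the rear of the scoop at the start
- ball1_center (a point): centre of a white ceramic grinding ball, 16 mm diameter, 14 g, lying at the rear of the scoop at the start
- ball2_center (a point): centre of a white ceramic grinding ball, 16 mm diameter, 14 g, lying at the rear of the scoop at the start
- ball3_center (a point): centre of a white ceramic grinding ball, 16 mm diameter, 14 g, lying at the rear of the scoop at the start
- beaker: glass beaker, 68 mm diameter, 90 mm high; bystander, leave alone (origin at the underside or, lying, on the axis)
- reagent_jar: amber glass jar, 64 mm diameter, 100 mm high; bystander, leave alone (origin at the underside or, lying, on the axis)
- wash_bottle: white plastic bottle with blue cap, 68 mm diameter, 150 mm high; bystander, leave alone (origin at the underside or, lying, on the axis)
- mortar: white ceramic bowl, 90 mm diameter, 50 mm high; bystander, leave alone (origin at the underside or, lying, on the axis)
- spatula: spatula 150 mm long, lying flat; bystander, leave alone (origin at the underside or, lying, on the axis)
- molecule: molecule model: red ball 52 mm with two white balls; bystander, leave alone (origin at the underside or, lying, on the axis)
There are look-alikes about, which are no part of the job. What is shaped like the scoop but yellow is not meant.

How it is judged:
By the outcome, as a careful person would: the job done as asked, in the order asked, and still so for the second after the job is handed in, while the arm keeps its last pose, push and grip.
It also fails if it takes over 72 s, if anything falls off the work surface, if the arm or the gripper's body presses on something with over 40 N, if the wrist force passes 120 N, or if a joint passes its speed limit or range.

## Robot

A 7-joint arm with a two-finger parallel gripper is mounted at the origin on the work surface. World frame = base frame: x ahead of the robot, y to its left, z up, the work surface at z = 0. Lengths are in mm, angles in rad, forces in N, time in s.
With the tool pointing down it reaches from about 400 to 875 mm from the base axis. Payload 4.4 kg.
Tool frame: the origin (TCP) lies midway between the tips of the shut fingers; the grasp point (between the pads) lies ctrl.grip_depth behind it (ctrl.grip_depth is the distance from the TCP to the grasp point, in mm); z points along the fingers, y is the line along which they close (so a half turn about z gives the same grasp; the last joint's range is limited). The gripper opens to 85 mm and grips with 20 to 120 N. Pads are 22 mm wide; open, the fingers measure 114 mm over their backs; the gripper's body (76 mm by 85 mm) begins 54 mm behind the grasp point. The pads swing forward as they close: fully open they stand 13 mm farther back than shut.
Start: joints at [-1.278, 0.628, 0.038, 1.517, -0.027, 0.996, -0.02], TCP at [228.224, 608.631, 201.813] pointing down, gripper open.
Joint ranges: [-3.06, 3.06], [-0.37, 2.12], [-1.25, 1.32], [0.18, 2.47], [-1.1, 4.24], [0.23, 1.98], [-2.94, 2.94]. Speed limits (rad/s): [2.57, 2.57, 3.14, 3.14, 3.14, 3.14, 3.14].

## Interface

Orientations are given as [roll, pitch, yaw] about the fixed x, y, z axes, in that order (R = Rz(yaw) Ry(pitch) Rx(roll)).
In Python, from cell import ctrl gives the robot as it stands.
- The arm moves only by the tool carry_out, never from a script. Its argument "deltas" is one flat list of numbers, 7 for each row, row after row: the turn, a rotation vector about the tool's x, y, z in degrees, then the shift along the tool's x, y, z in m, then the closure, from -1 (fully open) to 1 (shut). In form: [wx, wy, wz, dx, dy, dz, claw, wx, wy, wz, dx, dy, dz, claw, ...]. A call has 1 to 12 rows; each row shifts and turns the commanded pose from where the row before left it, along the tool's axes as they then stand; what a row does not reach is not made up. A row lasts 1/8 s, in which the tool goes at most 62.5 mm and 10.7 degrees, less where a joint would pass 70% of its speed; a pose out of reach is approached as far as the arm can. A call with a gripper value outside its range is refused whole. The fingers move at their own pace and stop on an object; the grip force is fixed at half the most. Time passes only in rows, so rows that do not move let the fingers close. It gives the time, the measured TCP pose, the force, the opening and the grip force at its end, in the units of the state.
- ctrl.read_state(): the state, without advancing time (a new reading comes with each control period).
- ctrl.get_image(name): name is "side" or "top" or "wrist"; returns the picture (480x640x3 uint8, red, green, blue); there is no depth.
- ctrl.calibration(name): a dict with "mtx" (3x3 intrinsics, pixels), "R" (3x3) and "t" (3): a world point X has camera coordinates R X + t. Camera axes: x right, y down, z forward; pixel columns grow to the right and rows downward; lengths in mm; the calibration is good to about 2 mm. A picture is of the moment at which its call begins: read the wrist's pose just before it. calibration takes no time and is no camera call; for the wrist camera it gives the pose at the moment of the call.
- ctrl.finish_job(): hands the job in; it is judged then, once.
The state is a dict: "clock": time; "qpos": joint angles; "qd": joint speeds; "tau": joint torques, N m; "eef_pos": TCP position; "tool_rot": TCP orientation; "force": force on the tool from outside, world axes, zero at the start; "torque": the same for the moment, N m; "width": finger opening in mm; "gripper_force": force on a finger pad.
Only numpy, scipy, OpenCV 4.12 (cv2) and the standard library are available. Lean on these libraries where they do the work, as an engineer would, in place of code of your own. Each camera call takes 0.05 s, during which the arm holds its last target. There are 200 camera calls.

## Working session

There is one attempt and no reset: what is moved stays moved. The work goes in short steps, Python scripts to look and compute and a tool call to move; the robot and the scene stay as the last step left them, time stands still between calls to the robot, and variables do not carry over. Pictures are saved under pics/ and viewed, at most 10 in all, crops included, and the job is handed in when it is done.

Besides the shell and the picture viewer there is one more tool, called after "Call:" as name(argument=value, ...), one argument or row to a line, values as JSON. carry_out: Moves the arm, as the interface text tells. Its arguments: {"type":"object","properties":{"deltas":{"type":"array"}},"required":["deltas"]}

```bash
ls; mkdir -p pics
python3 - <<'E'
from cell import ctrl
import cv2,numpy as np
for n in("top","side"):
    im=ctrl.get_image(n); cv2.imwrite(f"pics/{n}0.png",im[:,:,::-1])
    c=ctrl.calibration(n); print(n,np.round(c["mtx"],1).tolist(),np.round(c["R"],3).tolist(),np.round(c["t"],1))
s=ctrl.read_state();print(s,ctrl.grip_depth)
E
```

```text
pics
top [[497.5, 0.0, 322.5], [0.0, 497.5, 242.1], [0.0, 0.0, 1.0]] [[0.029, -0.999, 0.028], [-0.99, -0.032, -0.134], [0.135, -0.024, -0.991]] [ -43.9  564.2 1191.6]
side [[448.2, 0.0, 323.3], [0.0, 448.2, 229.4], [0.0, 0.0, 1.0]] [[-0.965, -0.264, 0.001], [-0.17, 0.618, -0.767], [0.202, -0.74, -0.641]] [537.9 178.1 960.2]
{'clock': 0.1, 'qpos': array([-1.27781609,  0.62925493,  0.03842831,  1.51826669, -0.02699619,
        0.99630625, -0.02000274]), 'qd': array([ 0.00172024, -0.00242813, -0.00021373, -0.0031652 , -0.00185186,
        0.00049755,  0.00136732]), 'tau': array([ 2.58369262e-03, -5.64534330e+01,  1.23061538e+00, -1.93975103e+01,
        1.13365974e-02,  5.43152564e-03, -7.82371501e-07]), 'eef_pos': array([227.98457638, 608.05153912, 200.98037284]), 'tool_rot': array([-3.13987486e+00,  1.09821690e-05,  2.78282510e+00]), 'force': array([-0.09306423, -0.14199278, -0.37970598]), 'torque': array([ 0.00677129, -0.00262259, -0.00590423]), 'gripper_force': 0.0, 'width': 85.68336224450273} 18.700000000000003
```

View pics/top0.png

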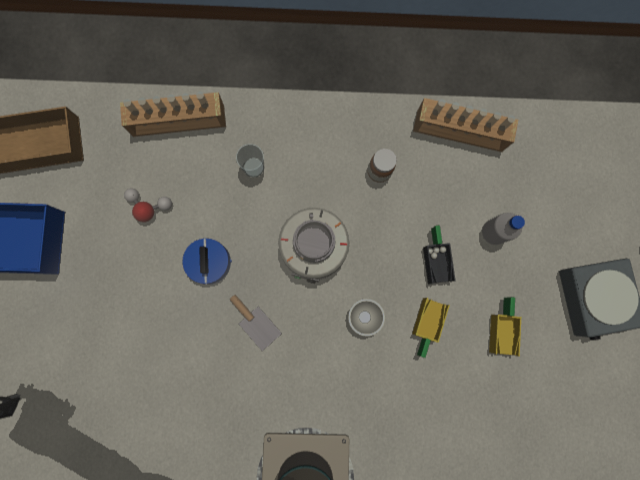

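View pics/side0.png

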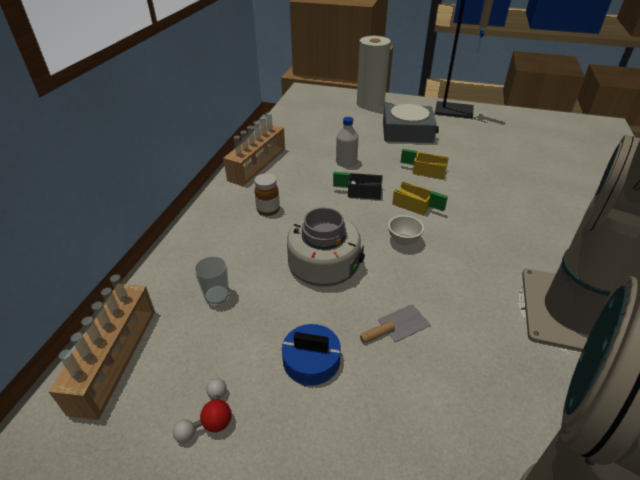

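The top view shows the dark scoop at (438,262), with its green handle at (436,236) and white balls at its rear. The yellow look-alikes are at (431,320) and (508,335). The blue lid is at (206,261) with its bar nearly vertical in the image, and the mill is at (314,243). Only the dark scoop fits the description (dark steel, balls in it). I'll confirm it in an enlarged crop.

```bash
cat > h.py <<'E'
import cv2,numpy as np
from cell import ctrl
def ray(c,uv):
    d=c["R"].T@np.linalg.solve(c["mtx"],np.array([uv[0],uv[1],1.]))
    return -c["R"].T@c["t"],d
def onplane(c,uv,z):
    o,d=ray(c,uv); return o+d*(z-o[2])/d[2]
def tri(obs):
    A=np.zeros((3,3));b=np.zeros(3);L=[]
    for c,uv in obs:
        o,d=ray(c,uv);d=d/np.linalg.norm(d);P=np.eye(3)-np.outer(d,d);A+=P;b+=P@o;L.append((P,o))
    X=np.linalg.solve(A,b); return X,[float(np.linalg.norm(P@(X-o))) for P,o in L]
def proj(c,X):
    p=c["mtx"]@(c["R"]@np.asarray(X,float)+c["t"]);return p[:2]/p[2]
def blobs(im,lo,hi,amin=15):
    m=cv2.inRange(cv2.cvtColor(im,cv2.COLOR_RGB2HSV),lo,hi)
    n,l,s,ce=cv2.connectedComponentsWithStats(m)
    return [(s[i,4],ce[i].round(1).tolist(),s[i,:4].tolist()) for i in range(1,n) if s[i,4]>=amin],m
E
python3 - <<'E'
from h import *
t=cv2.imread("pics/top0.png");s=cv2.imread("pics/side0.png")
r=lambda a,f:cv2.resize(a,None,fx=f,fy=f,interpolation=cv2.INTER_CUBIC)
a=r(t[220:295,400:475],4);b=r(t[200:290,270:360],3.3334);c=r(s[165:205,325:395],4);d=r(s[205:280,280:370],3.3334)
M=np.zeros((600,800,3),np.uint8)
for p,(x,y) in((a,(0,0)),(b,(310,0)),(c,(0,310)),(d,(310,310))): M[y:y+p.shape[0],x:x+p.shape[1]]=p[:600-y]
cv2.imwrite("pics/m1.png",M)
for n,im in(("top",t),("side",s)):
    im=im[:,:,::-1].copy()
    print(n,"green",blobs(im,(45,120,30),(75,255,255))[0]);print("blue",blobs(im,(105,150,60),(125,255,255),300)[0])
E
```

```text
top green [(np.int32(129), [436.4, 235.0], [432, 226, 10, 18]), (np.int32(160), [508.9, 306.2], [504, 298, 11, 18]), (np.int32(125), [423.6, 347.2], [418, 339, 12, 18])]
blue [(np.int32(2672), [21.3, 239.1], [0, 203, 47, 69]), (np.int32(499), [192.3, 258.7], [183, 240, 20, 39])]
side green [(np.int32(164), [408.2, 156.0], [402, 149, 15, 15]), (np.int32(197), [340.8, 178.8], [334, 172, 16, 15]), (np.int32(234), [436.9, 200.4], [429, 191, 18, 19]), (np.int32(20), [354.5, 266.5], [353, 264, 4, 6])]
blue [(np.int32(527), [316.0, 334.3], [285, 324, 55, 26]), (np.int32(1173), [308.2, 360.2], [282, 345, 58, 31])]
```

View pics/m1.png

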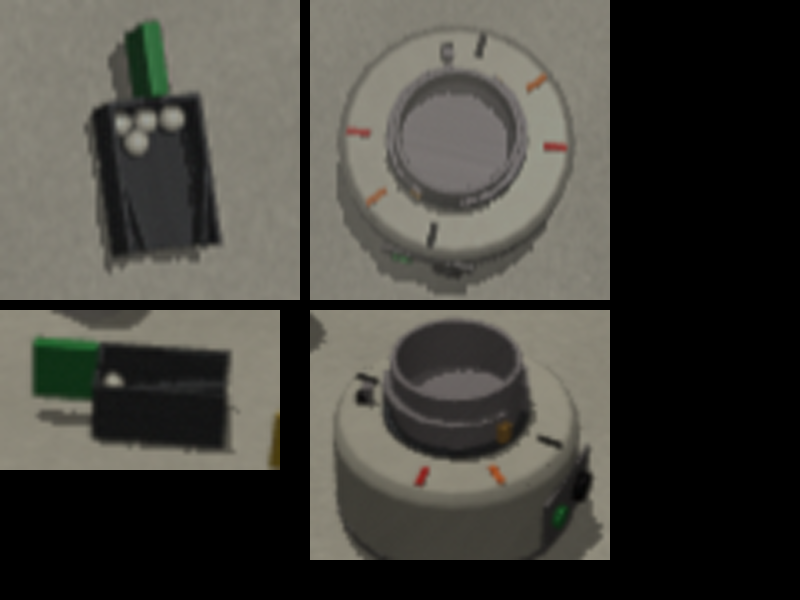

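The crops confirm that the dark scoop holds four white balls and has a green handle. On the mill, the black marks are at top px (321.3,213.5) and (306.9,270.5), with the orange marks clockwise of them. Next I'll triangulate from these.

Run:
```python
from h import *
T=ctrl.calibration("top");S=ctrl.calibration("side")
print("green",tri([(T,(436.4,235.)),(S,(340.8,178.8))]))
# mill marks from crops
tm=lambda x,y:((x-310)/3.3334+270-.35,y/3.3334+200-.35)
sm=lambda x,y:((x-310)/3.3334+280-.35,(y-310)/3.3334+205-.35)
B1,B2=tm(481,45),tm(433,235)
p1,p2=onplane(T,B1,90),onplane(T,B2,90);print("black",p1,p2,(p1+p2)/2,np.degrees(np.arctan2(*(p1-p2)[1::-1])))
for n,q in(("orange",((537,83),(376,197))),("red",((555,147),(358,132)))):
    a,b=[onplane(T,tm(*x),90) for x in q];print(n,a,b,(a+b)/2,np.degrees(np.arctan2(*(a-b)[1::-1])))
print("b tri",tri([(T,B1),(S,sm(367,378))]),tri([(T,B2),(S,sm(550,441))]))
print("rim tri",tri([(T,tm(456,136)),(S,sm(458,360))]))
t=cv2.imread("pics/top0.png")[:,:,::-1].copy();s=cv2.imread("pics/side0.png")[:,:,::-1].copy()
# lid: bar dark pixels inside lid region
def dark(im,x0,y0,x1,y1,v=45):
    g=im[y0:y1,x0:x1].max(2)<v;n,l,st,ce=cv2.connectedComponentsWithStats(g.astype(np.uint8));i=1+st[1:,4].argmax();ys,xs=np.where(l==i)
    r=cv2.minAreaRect(np.c_[xs+x0,ys+y0].astype(np.float32));return len(xs),r
a=dark(t,185,240,228,285);b=dark(s,285,328,338,356);print(a,b)
print("bar",tri([(T,a[1][0]),(S,b[1][0])]))
bb=cv2.boxPoints(a[1]);print([onplane(T,x,70).round(1).tolist() for x in bb])
# white stripes
w=[x for x in blobs(t[240:285,180:235].copy(),(0,0,130),(180,80,255),3)[0]];print(w)
```

```text
green (array([ 591.31041019, -309.75157236,   40.18134531]), [0.6616169905700796, 0.6616169905700351])
black [627.76696176 -19.73469095  90.        ] [490.55418121  10.11673469  90.        ] [559.16057149  -4.80897813  90.        ] -12.273768785945283
orange [601.52924604 -60.5328437   90.        ] [516.16459751  51.19697175  90.        ] [558.84692178  -4.66793597  90.        ] -52.6191785408352
red [555.8387737  -74.46866953  90.        ] [562.05254101  65.67744548  90.        ] [558.94565736  -4.39561202  90.        ] -92.53870485509421
b tri (array([627.56188329, -19.76277706,  90.16204707]), [0.1731436481008203, 0.17314364810080327]) (array([490.27176074,  10.08372   ,  89.41673828]), [0.3288640984689008, 0.3288640984688747])
rim tri (array([556.28376461,  -3.51339841, 133.66056044]), [0.8897334388916254, 0.8897334388916888])
(144, ((203.5, 259.5), (25.0, 7.0), 90.0)) (529, ((310.7162170410156, 342.20269775390625), (35.01698303222656, 15.617903709411621), 9.462322235107422))
bar (array([511.30755464, 259.7337981 ,  53.53729263]), [0.16436120322505532, 0.16436120322500783])
[[539.6, 266.4, 70.0], [540.2, 249.7, 70.0], [480.4, 246.2, 70.0], [479.9, 262.7, 70.0]]
[(np.int32(249), [3.5, 23.0], [0, 0, 14, 45]), (np.int32(11), [24.5, 2.7], [24, 0, 2, 6]), (np.int32(3), [40.3, 1.0], [40, 0, 2, 3]), (np.int32(44), [48.2, 2.4], [43, 0, 12, 6]), (np.int32(5), [49.0, 9.0], [48, 8, 3, 3]), (np.int32(18), [52.2, 12.1], [50, 10, 5, 6]), (np.int32(5), [53.8, 16.8], [53, 15, 2, 4]), (np.int32(12), [25.0, 38.9], [24, 37, 3, 6]), (np.int32(11), [53.2, 38.4], [51, 36, 4, 6]), (np.int32(11), [44.8, 42.8], [43, 41, 5, 4])]
```

```bash
cat >> h.py <<'E'
from scipy.spatial.transform import Rotation as Ro
def down(yaw_deg): return Ro.from_euler("xyz",[180,0,yaw_deg],degrees=True)
def plan(p,R,way,claw,after=False):
    """way: list of (goal pos mm, goal Ro, rows[, claw]); prints rounded rows, simulating the rounding"""
    p=np.array(p,float);out=[];k=0
    for g in way:
        gp,gR,n=np.array(g[0],float),g[1],g[2];cl=g[3] if len(g)>3 else claw
        for i in range(n,0,-1):
            w=np.round((R.inv()*gR).as_rotvec(degrees=True)/i,1)
            Rn=R*Ro.from_rotvec(w,degrees=True);F=Rn if after else R
            d=np.round(F.inv().apply((gp-p)/i)/1000,4)
            p=p+F.apply(d*1000);R=Rn;out.append([*w,*d,cl])
    for j in range(0,len(out),12):
        print("["+", ".join(", ".join(f"{v:g}" for v in r+0.0) for r in np.array(out[j:j+12]))+"]")
    return p,R
def pose():
    s=ctrl.read_state();return s["eef_pos"],Ro.from_euler("xyz",s["tool_rot"])
def rep():
    s=ctrl.read_state();print("t%.2f"%s["clock"],s["eef_pos"].round(1),np.degrees(s["tool_rot"]).round(2),"q",s["qpos"].round(2),"F",s["force"].round(1),"w%.1f g%.1f"%(s["width"],s["gripper_force"]))
E
python3 - <<'E'
from h import *
p,R=pose()
# camera in tool frame
c=ctrl.calibration("wrist");cp=-c["R"].T@c["t"];print("cam in tool",R.inv().apply(cp-p).round(1),"cam axes in tool\n",R.inv().apply(c["R"]).round(2),c["mtx"].round(0).tolist())
mid=[420,100,300]
Rm=R*Ro.from_rotvec([0,0,84],degrees=True)
p1,R1=plan(p,R,[(mid,Rm,10)],-1)
print(p1)
E
```

```text
cam in tool [  69.4    0.5 -172.6] cam axes in tool
 [[-0.    1.   -0.  ]
 [-0.96 -0.   -0.27]
 [-0.27 -0.    0.96]] [[403.0, 0.0, 321.0], [0.0, 403.0, 236.0], [0.0, 0.0, 1.0]]
[0, 0, 8.4, -0.0358, -0.0408, -0.0098, -1, 0, 0, 8.4, -0.0414, -0.0352, -0.0098, -1, 0, 0, 8.4, -0.0461, -0.0288, -0.0098, -1, 0, 0, 8.4, -0.0498, -0.0217, -0.0098, -1, 0, 0, 8.4, -0.0524, -0.0142, -0.0099, -1, 0, 0, 8.4, -0.054, -0.0064, -0.0098, -1, 0, 0, 8.4, -0.0543, 0.0016, -0.0099, -1, 0, 0, 8.4, -0.0535, 0.0095, -0.0098, -1, 0, 0, 8.4, -0.0515, 0.0172, -0.0099, -1, 0, 0, 8.4, -0.0485, 0.0245, -0.0098, -1]
[419.98322201  99.98581611 299.98583014]
```

Call:
carry_out(
  deltas=[0, 0, 8.4, -0.036, -0.041, -0.01, -1, 0, 0, 8.4, -0.041, -0.035, -0.01, -1, 0, 0, 8.4, -0.046, -0.029, -0.01, -1, 0, 0, 8.4, -0.05, -0.022, -0.01, -1, 0, 0, 8.4, -0.052, -0.014, -0.01, -1, 0, 0, 8.4, -0.054, -0.006, -0.01, -1, 0, 0, 8.4, -0.054, 0.002, -0.01, -1, 0, 0, 8.4, -0.054, 0.01, -0.01, -1, 0, 0, 8.4, -0.052, 0.017, -0.01, -1, 0, 0, 8.4, -0.048, 0.024, -0.01, -1],
)

```text
clock: 1.35
eef_pos: [420.4, 99.1, 302.1]
tool_rot: [-3.142, -0.0, 1.312]
force: [1.1, 1.1, 0.1]
width: 85.6
gripper_force: 0.0
```

Run:
```python
from h import *
rep();p,R=pose()
print(plan(p,R,[((560,-310,260),down(7),9)],-1)[0])
```

```text
t1.35 [420.4  99.1 302.1] [-1.800e+02 -2.000e-02  7.517e+01] q [-0.75  0.22  0.56  1.95 -0.14  1.01 -0.39] F [1.1 1.1 0.1] w85.6 g0.0
[0, 0, 7.6, -0.04, 0.0266, 0.0047, -1, 0, 0, 7.6, -0.0361, 0.0317, 0.0047, -1, 0, 0, 7.6, -0.0316, 0.0362, 0.0047, -1, 0, 0, 7.6, -0.0265, 0.04, 0.0046, -1, 0, 0, 7.6, -0.021, 0.0432, 0.0047, -1, 0, 0, 7.5, -0.0151, 0.0456, 0.0046, -1, 0, 0, 7.6, -0.009, 0.0472, 0.0047, -1, 0, 0, 7.5, -0.0027, 0.0479, 0.0046, -1, 0, 0, 7.6, 0.0035, 0.0479, 0.0047, -1]
[ 559.98827358 -310.01233648  259.97170449]
```

Call:
carry_out(
  deltas=[0, 0, 7.6, -0.04, 0.027, 0.005, -1, 0, 0, 7.6, -0.036, 0.032, 0.005, -1, 0, 0, 7.6, -0.032, 0.036, 0.005, -1, 0, 0, 7.6, -0.026, 0.04, 0.005, -1, 0, 0, 7.6, -0.021, 0.043, 0.005, -1, 0, 0, 7.5, -0.015, 0.046, 0.005, -1, 0, 0, 7.6, -0.009, 0.047, 0.005, -1, 0, 0, 7.5, -0.003, 0.048, 0.005, -1, 0, 0, 7.6, 0.004, 0.048, 0.005, -1, 0, 0, 0, 0, 0, 0, -1],
)

```text
clock: 2.6
eef_pos: [561.5, -311.7, 255.3]
tool_rot: [3.139, 0.003, 0.121]
force: [-0.2, -0.1, -0.1]
width: 85.5
gripper_force: 0.0
```

Run:
```python
from h import *
rep();c=ctrl.calibration("wrist");im=ctrl.get_image("wrist");cv2.imwrite("pics/w1.png",im[:,:,::-1])
g,m=blobs(im,(45,100,25),(80,255,255),200);print(g)
T=ctrl.calibration("top")
for a,ce,bb in g: print(onplane(c,ce,62), tri([(c,ce),(T,(436.4,235.))]))
```

```text
t2.60 [ 561.5 -311.7  255.3] [179.87   0.18   6.95] q [ 0.02  0.69  0.82  1.48 -0.52  1.2  -0.53] F [-0.2 -0.1 -0.1] w85.5 g0.0
[(np.int32(648), [319.1, 166.1], [312, 139, 16, 53]), (np.int32(402), [262.2, 404.8], [252, 390, 21, 30])]
[ 591.32320758 -306.09692854   62.        ] (array([ 590.16968917, -306.35393806,   52.51364701]), [0.21645718789399737, 0.21645718789411197])
[ 332.61279839 -275.89417714   62.        ] (array([ 542.4930608 , -268.48075405,  304.40142188]), [27.16985287829879, 27.169852878298965])
```

View pics/w1.png

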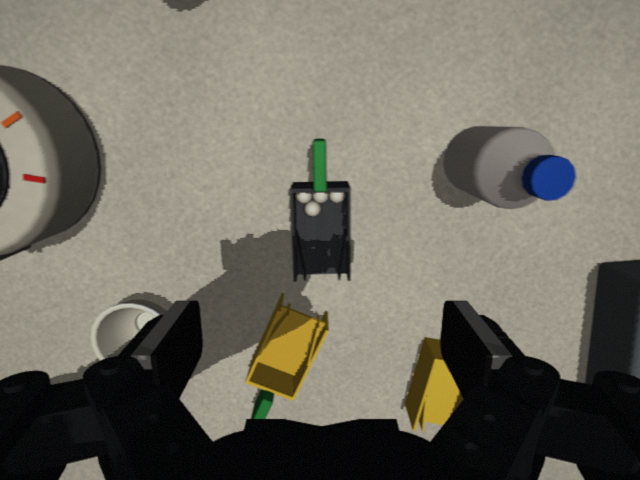

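The wrist view shows the scoop's green plate running from (320,140) to (320,190), in line with the tool's x axis. The four balls are at the scoop's rear. The gripper is aligned with the scoop, so I'll descend to the grip point.

Run:
```python
from h import *
c=ctrl.calibration("wrist")
print([onplane(c,u,62).round(1).tolist() for u in((320,140),(320,190))],[onplane(c,u,46).round(1).tolist() for u in((291,186),(350,186),(350,278),(294,278))])
p,R=pose();g=(591.5,-306.3)
print(plan(p,R,[((*g,110),down(7.2),5),((*g,26),down(7.2),4)],-1)[0])
```

```text
[[614.4, -300.9, 62.0], [570.2, -306.4, 62.0]] [[568.0, -278.8, 46.0], [574.9, -334.5, 46.0], [482.1, -348.0, 46.0], [475.1, -291.6, 46.0]]
[0, 0, 0, 0.006, 0.0002, 0.0291, -1, 0, 0, 0, 0.0061, 0.0002, 0.0291, -1, 0, 0, 0, 0.006, 0.0002, 0.0291, -1, 0, 0.1, 0, 0.0061, 0.0001, 0.0291, -1, 0, 0, -0.1, 0.006, 0.0002, 0.0291, -1, 0, 0, 0, 0, 0, 0.021, -1, 0, 0, 0, 0, 0, 0.021, -1, 0, 0, 0, 0, 0, 0.021, -1, 0, 0, 0, 0, 0, 0.021, -1]
[ 591.47566322 -306.30741403   26.01228998]
```

Call:
carry_out(
  deltas=[0, 0, -0.2, 0.006, -0.001, 0.029, -1, 0, 0, -0.2, 0.006, 0, 0.029, -1, 0, 0, -0.2, 0.006, 0, 0.029, -1, 0, 0, -0.2, 0.006, 0, 0.029, -1, 0, 0, 0, 0.006, 0, 0.029, -1, 0, 0, 0, 0, 0, 0.021, -1, 0, 0, 0, 0, 0, 0.021, -1, 0, 0, 0, 0, 0, 0.021, -1, 0, 0, 0, 0, 0, 0.02, -1, 0, 0, 0, 0, 0, 0, -1],
)

```text
clock: 3.9
eef_pos: [591.1, -302.1, 26.9]
tool_rot: [-3.14, 0.003, 0.14]
force: [-0.6, -0.4, -0.2]
width: 85.4
gripper_force: 0.0
```

Run:
```python
from h import *
rep()
```

```text
t3.90 [ 591.1 -302.1   26.9] [-1.7988e+02  1.4000e-01  8.0200e+00] q [ 0.08  0.96  0.64  1.61 -0.73  0.83 -0.4 ] F [-0.6 -0.4 -0.2] w85.4 g0.0
```

Call:
carry_out(
  deltas=[0, 0, 0, 0, 0.002, 0, -1, 0, 0, 0, 0, 0, 0, 0, 0, 0, 0, 0, 0, 0, 0.4, 0, 0, 0, 0, 0, 0, 1, 0, 0, 0, 0, 0, 0, 1, 0, 0, 0, 0, 0, 0, 1, 0, 0, 0, 0, 0, 0, 1],
)

```text
clock: 4.78
eef_pos: [592.7, -305.1, 29.1]
tool_rot: [3.141, -0.0, 0.14]
force: [0.8, -0.6, 2.3]
width: 8.9
gripper_force: 58.6
```

Run:
```python
from h import *
rep();p,R=pose()
print(plan(p,R,[(p+[0,0,60],R,3)],1)[0])
```

```text
t4.78 [ 592.7 -305.1   29.1] [ 1.7997e+02 -2.0000e-02  8.0300e+00] q [ 0.09  0.96  0.64  1.61 -0.72  0.83 -0.4 ] F [ 0.8 -0.6  2.3] w8.9 g58.6
[0, 0, 0, 0, 0, -0.02, 1, 0, 0, 0, 0, 0, -0.02, 1, 0, 0, 0, 0, 0, -0.02, 1]
[ 592.7106852  -305.05974816   89.11739632]
```

Run:
```python
from h import *
p,R=pose();e=p+[0,0,130];gl=np.array([700,-4.5,222]);f=lambda t:e+(gl-e)*t;d=lambda t:down(8-8*t)
print(plan(p,R,[(p+[0,0,16],R,2),(e,R,5)],1)[0])
print(plan(e,R,[(f(.08),d(.08),2),(f(.9),d(.9),9),(f(1),d(1),2)],1)[0])
```

```text
[0, 0, 0, 0, 0, -0.008, 1, 0, 0, 0, 0, 0, -0.008, 1, 0, 0, 0, 0, 0, -0.0228, 1, 0, 0, 0, 0, 0, -0.0228, 1, 0, 0, 0, 0, 0, -0.0228, 1, 0, 0, 0, 0, 0, -0.0228, 1, 0, 0, 0, 0, 0.0001, -0.0228, 1]
[ 592.69384172 -305.12738167  159.11743305]
[0, 0, 0.3, 0.0059, -0.0113, -0.0025, 1, 0, 0, 0.4, 0.0059, -0.0113, -0.0025, 1, 0, 0, 0.7, 0.0132, -0.0259, -0.0057, 1, 0, 0, 0.7, 0.0129, -0.0261, -0.0057, 1, 0, 0, 0.7, 0.0125, -0.0262, -0.0058, 1, 0, 0, 0.7, 0.0122, -0.0264, -0.0057, 1, 0, 0, 0.7, 0.0119, -0.0265, -0.0058, 1, 0, 0, 0.8, 0.0116, -0.0267, -0.0057, 1, 0, 0, 0.7, 0.0112, -0.0268, -0.0058, 1, 0, 0, 0.8, 0.0109, -0.027, -0.0057, 1, 0, 0, 0.7, 0.0105, -0.0271, -0.0058, 1, 0, 0, 0.4, 0.0056, -0.015, -0.0031, 1]
[0, 0, 0.4, 0.0055, -0.015, -0.0032, 1]
[700.01435547  -4.47264105 222.02985933]
```

Call:
carry_out(
  deltas=[0, 0, 0, 0, 0, -0.008, 1, 0, 0, 0, 0, 0, -0.008, 1, 0, 0, 0, 0, 0, -0.023, 1, 0, 0, 0, 0, 0, -0.023, 1, 0, 0, 0, 0, 0, -0.023, 1, 0, 0, 0, 0, 0, -0.023, 1, 0, 0, 0, 0, 0, -0.015, 1, 0, 0, 0, 0, 0, -0.008, 1],
)

```text
clock: 5.78
eef_pos: [592.9, -305.0, 161.3]
tool_rot: [3.141, -0.001, 0.14]
force: [-0.1, 0.3, -2.1]
width: 8.9
gripper_force: 58.6
```

Call:
carry_out(
  deltas=[0, 0, 0.3, 0.006, -0.011, -0.003, 1, 0, 0, 0.4, 0.006, -0.011, -0.003, 1, 0, 0, 0.7, 0.013, -0.026, -0.006, 1, 0, 0, 0.7, 0.013, -0.026, -0.006, 1, 0, 0, 0.7, 0.0125, -0.026, -0.006, 1, 0, 0, 0.7, 0.012, -0.0265, -0.006, 1, 0, 0, 0.7, 0.012, -0.0265, -0.006, 1, 0, 0, 0.8, 0.0115, -0.0265, -0.006, 1, 0, 0, 0.7, 0.011, -0.027, -0.006, 1, 0, 0, 0.8, 0.011, -0.027, -0.006, 1, 0, 0, 0.7, 0.0105, -0.027, -0.006, 1, 0, 0, 0.4, 0.0055, -0.015, -0.003, 1],
)

```text
clock: 7.28
eef_pos: [694.6, -16.4, 222.0]
tool_rot: [-3.14, 0.001, 0.011]
force: [-0.5, -0.1, -1.6]
width: 9.2
gripper_force: 58.6
```

Call:
carry_out(
  deltas=[0, 0, 0.4, 0.0055, -0.015, -0.003, 1, 0, 0, 0, 0, 0, 0, 1, 0, 0, 0, 0, 0, 0, 1],
)

```text
clock: 7.65
eef_pos: [699.1, -6.5, 225.7]
tool_rot: [3.14, 0.001, -0.001]
force: [-0.9, -0.2, -1.6]
width: 9.2
gripper_force: 58.6
```

Run:
```python
from h import *
rep()
c=ctrl.calibration("wrist");w=ctrl.get_image("wrist");s=ctrl.get_image("side")
M=np.hstack([cv2.resize(w,None,fx=.625,fy=.625),cv2.resize(s[120:300,240:480],(400,300))]);cv2.imwrite("pics/m2.png",M[:,:,::-1])
```

```text
t7.65 [699.1  -6.5 225.7] [ 1.7994e+02  4.0000e-02 -5.0000e-02] q [-0.44  0.82  0.86  1.34 -0.62  1.25 -1.12] F [-0.9 -0.2 -1.6] w9.2 g58.6
```

View pics/m2.png

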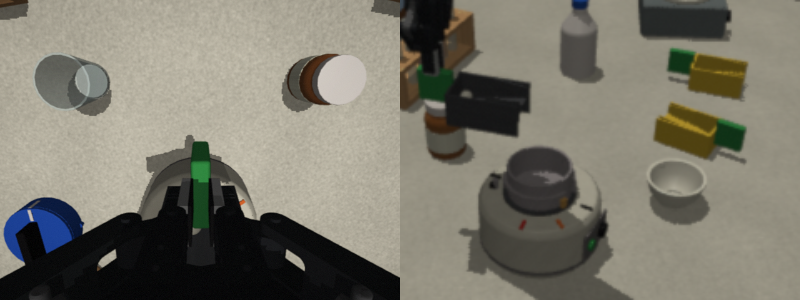

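Run:
```python
from h import *
p,R=pose();S=ctrl.calibration("side")
for l in((-117,-29,29),(-117,29,29),(-117,-29,-17),(-23,-29,-17)): print(l,((proj(S,p+R.apply(l))-[240,120])/.6+[400,0]).round())
l=np.array([-117,0,-1.]);L=np.array([579,-4.5,175])
def at(th): 
    r=down(0)*Ro.from_rotvec([0,th,0],degrees=True);return L-r.apply(l),r
way=[(*at(0),3)]
way+=[(*at(a),1) for a in (3,6,9,12,14,15.5,17,18.5,20,21.5,23,24.5,26,27.5,29,30.5,32)]
p,R=plan(p,R,way,1);print(p,R.as_euler("xyz",degrees=True))
```

```text
(-117, -29, 29) [515. 136.]
(-117, 29, 29) [528. 110.]
(-117, -29, -17) [515. 105.]
(-23, -29, -17) [442.  94.]
[0, 0, 0, -0.0011, -0.0007, 0.0173, 1, 0, 0, 0, -0.001, -0.0007, 0.0173, 1, 0, 0, -0.1, -0.0011, -0.0007, 0.0172, 1, 0, 3, 0, -0.0001, 0, -0.0061, 1, 0, 3, 0, -0.0001, 0, -0.0061, 1, 0, 3, 0, -0.0001, 0, -0.0062, 1, 0, 3, 0, -0.0001, 0, -0.0061, 1, 0, 2, 0, -0.0001, 0, -0.0041, 1, 0, 1.5, 0, 0, 0, -0.003, 1, 0, 1.5, 0, 0, 0, -0.0031, 1, 0, 1.5, 0, 0, 0, -0.0031, 1, 0, 1.5, 0, 0, 0, -0.003, 1]
[0, 1.5, 0, 0, 0, -0.0031, 1, 0, 1.5, 0, 0, 0, -0.0031, 1, 0, 1.5, 0, -0.0001, 0, -0.003, 1, 0, 1.5, 0, 0, 0, -0.0031, 1, 0, 1.5, 0, 0, 0, -0.003, 1, 0, 1.5, 0, 0, 0, -0.0031, 1, 0, 1.5, 0, 0, 0, -0.0031, 1, 0, 1.5, 0, 0, 0, -0.003, 1]
[678.79988291  -4.49473169 236.14291049] [ 1.79956182e+02 -3.19777567e+01  3.81698430e-02]
```

Call:
carry_out(
  deltas=[0, 0, 0, -0.001, -0.001, 0.017, 1, 0, 0, 0, -0.001, -0.001, 0.017, 1, 0, 0, 0, -0.001, -0.001, 0.016, 1, 0, 0, 0, 0, 0, 0, 1],
)

```text
clock: 8.25
eef_pos: [695.2, -1.3, 173.3]
tool_rot: [-3.141, 0.004, 0.001]
force: [0.0, 0.1, -1.2]
width: 8.8
gripper_force: 58.6
```

Call:
carry_out(
  deltas=[0, 3, 0, 0.001, 0.003, -0.006, 1, 0, 3, 0, 0, 0, -0.006, 1, 0, 3, 0, 0, 0, -0.006, 1, 0, 3, 0, 0, 0, -0.006, 1, 0, 2, 0, 0, 0, -0.004, 1, 0, 1.5, 0, 0, 0, -0.003, 1, 0, 1.5, 0, 0, 0, -0.003, 1, 0, 1.5, 0, 0, 0, -0.003, 1, 0, 1.5, 0, 0, 0, -0.003, 1, 0, 1.5, 0, 0, 0, -0.003, 1],
)

```text
clock: 9.5
eef_pos: [690.6, -5.2, 218.6]
tool_rot: [-3.142, -0.377, 0.001]
force: [1.0, -0.4, -2.0]
width: 9.2
gripper_force: 58.7
```

Run:
```python
from h import *
rep();p,R=pose();print("lip",p+R.apply([-117,0,-1]))
```

```text
t9.50 [690.6  -5.2 218.6] [-1.800e+02 -2.158e+01  4.000e-02] q [-0.53  0.61  0.79  1.82 -0.84  0.62 -0.86] F [ 1.  -0.4 -2. ] w9.2 g58.7
lip [581.4464572   -5.29623952 176.52981205]
```

Call:
carry_out(
  deltas=[0, 1.5, 0, 0, 0, -0.003, 1, 0, 1.5, 0, 0, 0, -0.003, 1, 0, 1.5, 0, 0, 0, -0.003, 1, 0, 1.5, 0, 0, 0, -0.003, 1, 0, 1.5, 0, 0, 0, -0.003, 1, 0, 1.5, 0, 0, 0, -0.003, 1, 0, 1.5, 0, 0, 0, -0.003, 1, 0, 1.5, 0, 0, 0, -0.003, 1, 0, 0, 0, 0, 0, 0, 1, 0, 0, 0, 0, 0, 0, 1, 0, 0, 0, 0, 0, 0, 1],
)

```text
clock: 10.88
eef_pos: [680.6, -5.1, 240.6]
tool_rot: [3.141, -0.583, 0.0]
force: [0.6, 0.2, -1.5]
width: 9.1
gripper_force: 58.8
```

Run:
```python
from h import *
rep();p,R=pose();print("lip",p+R.apply([-117,0,-1]))
a=ctrl.get_image("top");s=ctrl.get_image("side")
M=np.hstack([cv2.resize(a[190:290,265:365],(400,400),interpolation=2),cv2.resize(s[180:280,270:370],(400,400),interpolation=2)]);cv2.imwrite("pics/m3.png",M[:,:,::-1])
```

```text
t10.88 [680.6  -5.1 240.6] [ 1.7998e+02 -3.3380e+01  2.0000e-02] q [-0.41  0.45  0.5   2.03 -1.1   0.23 -0.56] F [ 0.6  0.2 -1.5] w9.1 g58.8
lip [582.36405439  -5.16403987 177.05252487]
```

View pics/m3.png

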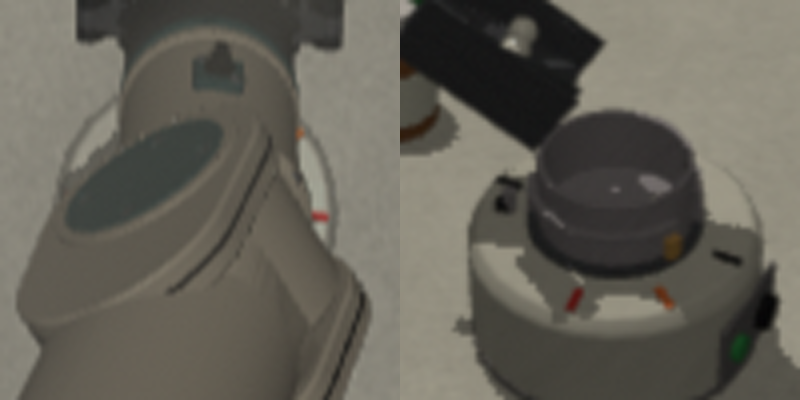

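The side view still shows white at crop (520,35) in the scoop, so at least one ball is left or still rolling. I'll wait and shake the scoop slightly.

Call:
carry_out(
  deltas=[0, 0, 0, 0, 0, 0, 1, 0, 0, 0, 0, 0.003, 0, 1, 0, 0, 0, 0, -0.006, 0, 1, 0, 0, 0, 0, 0.006, 0, 1, 0, 0, 0, 0, -0.003, 0, 1, 0, 0, 0, 0, 0, 0, 1],
)

```text
clock: 11.72
eef_pos: [680.2, -4.6, 240.5]
tool_rot: [-3.141, -0.582, 0.001]
force: [0.3, 0.3, -1.8]
width: 8.7
gripper_force: 58.9
```

Run:
```python
from h import *
rep()
s=ctrl.get_image("side");w=ctrl.get_image("wrist")
M=np.hstack([cv2.resize(s[170:270,270:370],(400,400),interpolation=2),cv2.resize(w,(400,300))[:, :] if 0 else cv2.copyMakeBorder(cv2.resize(w,(400,300)),0,100,0,0,0)]);cv2.imwrite("pics/m4.png",M[:,:,::-1])
```

```text
t11.72 [680.2  -4.6 240.5] [-1.7998e+02 -3.3360e+01  5.0000e-02] q [-0.41  0.45  0.5   2.04 -1.1   0.23 -0.56] F [ 0.3  0.3 -1.8] w8.7 g58.9
```

View pics/m4.png

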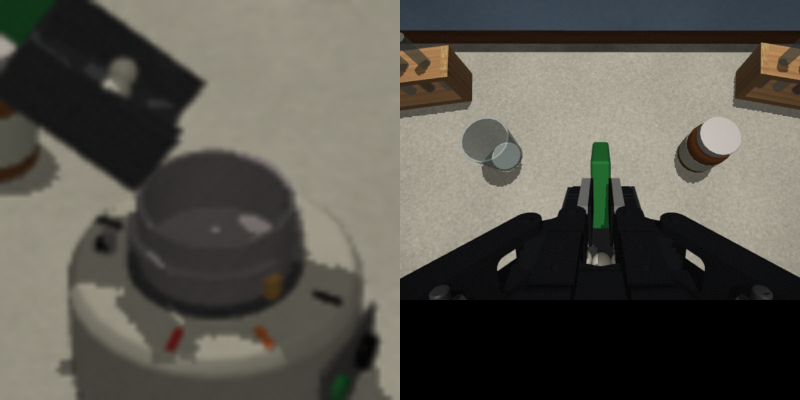

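Run:
```python
from h import *
p,R=pose();S=ctrl.calibration("side");c=ctrl.calibration("wrist")
o,d=ray(S,(300.2,188.5));
for y in(-15,-5,5,15): 
    X=o+d*((y-o[1])/d[1]);q=R.inv().apply(X-p);print(y,"scoop frame",(q[0]+70,-q[1],29-q[2]))
# lip, corner projections in side crop
for l in((-117,-18,-1),(-117,18,-1),(-117,-29,29),(-117,-29,-17),(-23,-29,-17)): print(l,((proj(S,p+R.apply(l))-[270,170])*4).round())
w=cv2.cvtColor(ctrl.get_image("wrist"),cv2.COLOR_RGB2HSV)
s=ctrl.get_image("side")
M=np.hstack([cv2.resize(s[165:225,265:325],(400,400),interpolation=2),cv2.resize(ctrl.get_image("wrist")[360:460,270:370],(400,400),interpolation=2)])
cv2.imwrite("pics/m5.png",np.clip(M[:,:,::-1].astype(float)*1.6,0,255))
```

```text
-15 scoop frame (np.float64(-8.310328387575382), np.float64(-10.10743676364436), np.float64(30.75863898431879))
-5 scoop frame (np.float64(-7.137609313866918), np.float64(-0.10355387882041867), np.float64(38.72097790541579))
5 scoop frame (np.float64(-5.96489024015861), np.float64(9.900329006003526), np.float64(46.68331682651277))
15 scoop frame (np.float64(-4.792171166450302), np.float64(19.90421189082747), np.float64(54.64565574760975))
(-117, -18, -1) [163. 146.]
(-117, 18, -1) [182. 108.]
(-117, -29, 29) [129. 190.]
(-117, -29, -17) [173. 141.]
(-23, -29, -17) [25. 35.][ WARN:0@3.115] global loadsave.cpp:1063 imwrite_ Unsupported depth image for selected encoder is fallbacked to CV_8U.
```

View pics/m5.png

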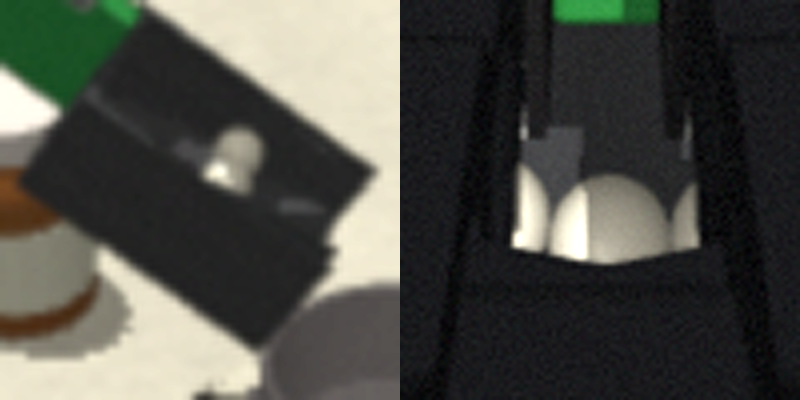

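The wrist crop shows three balls abreast, jammed in the tapering spout. I'll tip back, roll the scoop sideways to break the arch, and pour again.

Run:
```python
from h import *
p,R=pose()
l=np.array([-117,0,-1.]);L=np.array([580,-4.5,177])
def at(th,ro): 
    r=down(0)*Ro.from_rotvec([0,th,0],degrees=True)*Ro.from_rotvec([ro,0,0],degrees=True);return L-r.apply(l),r
way=[(*at(a,b),1) for a,b in ((29,0),(25,0),(21,0),(17,0),(13,0),(10,4),(10,8),(10,12),(10,12),(10,12))]
way+=[(*at(a,12),1) for a in np.linspace(12,32,14)]
p,R=plan(p,R,way,1);print(p,R.as_euler("xyz",degrees=True))
```

```text
[0, -4.4, 0, -0.002, -0.0005, 0.0078, 1, 0, -4, 0, -0.0004, 0, 0.0082, 1, 0, -4, 0, -0.0003, 0, 0.0081, 1, 0, -4, 0, -0.0004, 0, 0.0082, 1, 0, -4, 0, -0.0003, 0, 0.0082, 1, 4, -3, 0.1, -0.0002, 0, 0.0061, 1, 4, 0, 0, 0, -0.0001, 0, 1, 4, 0, 0, 0, -0.0001, 0, 1, 0, 0, 0, 0, 0, 0, 1, 0, 0, 0, 0, 0, 0, 1, 0, 2, -0.4, -0.0001, -0.0008, -0.004, 1, 0, 1.5, -0.3, 0, -0.0007, -0.0031, 1]
[0, 1.5, -0.3, 0, -0.0006, -0.0031, 1, 0, 1.5, -0.3, 0, -0.0007, -0.003, 1, 0, 1.5, -0.4, 0, -0.0006, -0.0031, 1, 0, 1.5, -0.3, 0, -0.0007, -0.0031, 1, 0, 1.5, -0.3, -0.0001, -0.0006, -0.0031, 1, 0, 1.5, -0.3, 0, -0.0007, -0.003, 1, 0, 1.5, -0.3, 0, -0.0007, -0.0031, 1, 0, 1.5, -0.4, 0, -0.0006, -0.0031, 1, 0, 1.5, -0.3, 0, -0.0007, -0.0031, 1, 0, 1.6, -0.3, -0.0001, -0.0006, -0.003, 1, 0, 1.5, -0.3, 0, -0.0007, -0.0031, 1, 0, 1.5, -0.3, 0, -0.0006, -0.0031, 1]
[679.71369579  -4.32072251 238.18680027] [-1.67957375e+02 -3.20279613e+01 -5.70119552e-02]
```

Call:
carry_out(
  deltas=[0, -4.4, 0, -0.002, 0, 0.008, 1, 0, -4, 0, 0, 0, 0.008, 1, 0, -4, 0, 0, 0, 0.008, 1, 0, -4, 0, -0.001, 0, 0.008, 1, 0, -4, 0, 0, 0, 0.008, 1, 4, -3, 0, 0, 0, 0.006, 1, 4, 0, 0, 0, 0, 0, 1, 4, 0, 0, 0, 0, 0, 1, 0, 0, 0, 0, 0, 0, 1, 0, 0, 0, 0, 0, 0, 1, 0, 2, -0.4, 0, -0.001, -0.004, 1, 0, 1.5, -0.3, 0, -0.001, -0.003, 1],
)

```text
clock: 13.48
eef_pos: [694.4, -2.9, 204.3]
tool_rot: [-2.933, -0.237, 0.004]
force: [-0.5, 0.0, -1.5]
width: 9.2
gripper_force: 58.8
```

Call:
carry_out(
  deltas=[0, 1.5, -0.3, 0, -0.0005, -0.003, 1, 0, 1.5, -0.3, 0, -0.0005, -0.003, 1, 0, 1.5, -0.3, 0, -0.0005, -0.003, 1, 0, 1.5, -0.3, 0, -0.0005, -0.003, 1, 0, 1.5, -0.3, 0, -0.0005, -0.003, 1, 0, 1.5, -0.3, 0, -0.0005, -0.003, 1, 0, 1.5, -0.3, 0, -0.0005, -0.003, 1, 0, 1.5, -0.3, 0, -0.0005, -0.003, 1, 0, 1.5, -0.3, 0, -0.0005, -0.003, 1, 0, 1.5, -0.3, 0, -0.0005, -0.003, 1, 0, 0, 0, 0, 0, 0, 1, 0, 0, 0, 0, 0, 0, 1],
)

```text
clock: 14.98
eef_pos: [684.0, -6.3, 232.8]
tool_rot: [-2.931, -0.503, -0.002]
force: [0.4, -1.1, -2.3]
width: 9.0
gripper_force: 58.9
```

Run:
```python
from h import *
rep();p,R=pose();print("lip",p+R.apply([-117,0,-1]))
def white(im,x0,y0,x1,y1,f=2):
    b,m=blobs(im[y0:y1,x0:x1].copy(),(0,0,120),(180,60,255),6);return [(int(a),[ce[0]+x0,ce[1]+y0]) for a,ce,_ in b]
s=ctrl.get_image("side");w=ctrl.get_image("wrist");t=ctrl.get_image("top")
print(white(w,295,390,350,430)); print(white(s,285,175,345,242))
M=np.hstack([cv2.resize(s[165:245,270:350],(400,400),interpolation=2),cv2.resize(w[360:460,270:370],(400,400),interpolation=2)])
cv2.imwrite("pics/m6.png",np.clip(M[:,:,::-1]*1.6,0,255).astype(np.uint8))
```

```text
t14.97 [684.   -6.3 232.8] [-1.6794e+02 -2.8840e+01 -1.3000e-01] q [-0.15  0.49  0.37  1.93 -1.08  0.52 -0.46] F [ 0.4 -1.1 -2.3] w9.0 g58.9
lip [581.06042445  -6.22766705 177.21592311]
[(81, [331.7, 414.8]), (60, [341.3, 415.6])]
[(1107, [328.5, 190.6]), (7, [298.6, 187.7]), (296, [291.0, 220.1]), (8, [292.5, 241.0])]
```

View pics/m6.png

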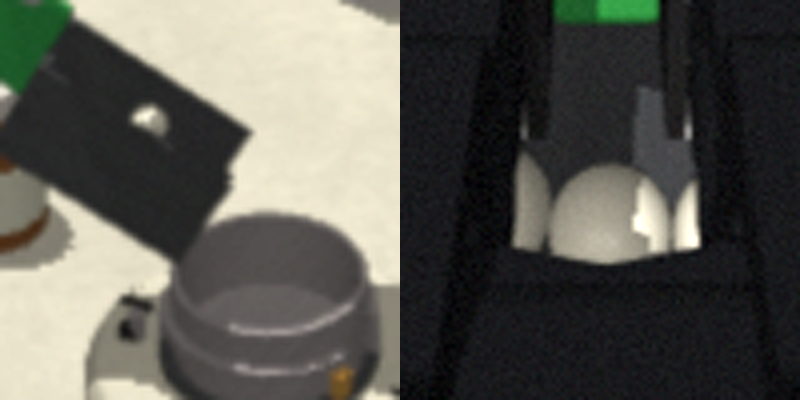

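The same three balls are still abreast at crop (150,120) and wrist crop (610,210), so the arch persists. I'll roll further at a flat floor angle, so they line up along one wall, and then pour.

Run:
```python
from h import *
p,R=pose()
l=np.array([-117,0,-1.]);L=np.array([580,-4.5,188])
def at(th,ro): 
    r=down(0)*Ro.from_rotvec([0,th,0],degrees=True)*Ro.from_rotvec([ro,0,0],degrees=True);return L-r.apply(l),r
way=[(*at(5,25),6),(*at(5,27),3),(*at(14,27),6)]
way+=[(*at(a,27),1) for a in np.linspace(15.5,33,12)]
p,R=plan(p,R,way,1);print(p,R.as_euler("xyz",degrees=True))
```

```text
[2.1, -3.8, 1.3, -0.001, 0.001, 0.0061, 1, 2.1, -3.8, 1.2, -0.0006, 0.0012, 0.0061, 1, 2.1, -3.8, 1.3, -0.0001, 0.0015, 0.006, 1, 2.2, -3.8, 1.2, 0.0003, 0.0017, 0.006, 1, 2.1, -3.7, 1.2, 0.0007, 0.0019, 0.0059, 1, 2.2, -3.8, 1.3, 0.0011, 0.0021, 0.0058, 1, 0.7, 0, 0, 0, 0, 0, 1, 0.6, 0, 0, 0, 0, 0, 1, 0.7, 0, 0, 0, 0, 0, 1, 0, 1.3, -0.7, -0.0002, -0.0014, -0.0027, 1, 0, 1.3, -0.7, -0.0001, -0.0014, -0.0027, 1, 0, 1.4, -0.7, -0.0001, -0.0014, -0.0027, 1]
[0, 1.3, -0.7, 0, -0.0014, -0.0028, 1, 0, 1.4, -0.6, 0.0001, -0.0014, -0.0027, 1, 0, 1.3, -0.7, 0.0002, -0.0013, -0.0028, 1, 0, 1.4, -0.7, 0, -0.0014, -0.0027, 1, 0, 1.4, -0.7, 0, -0.0015, -0.0029, 1, 0, 1.4, -0.7, 0, -0.0015, -0.0029, 1, 0, 1.4, -0.7, -0.0001, -0.0014, -0.0029, 1, 0, 1.5, -0.8, 0, -0.0015, -0.0029, 1, 0, 1.4, -0.7, 0, -0.0015, -0.0029, 1, 0, 1.4, -0.7, 0, -0.0015, -0.0029, 1, 0, 1.4, -0.7, 0, -0.0014, -0.0029, 1, 0, 1.4, -0.8, -0.0001, -0.0015, -0.0029, 1]
[0, 1.4, -0.7, 0, -0.0015, -0.0028, 1, 0, 1.5, -0.7, 0, -0.0015, -0.0029, 1, 0, 1.4, -0.7, 0, -0.0014, -0.0029, 1]
[678.64847798  -4.07337247 250.93520741] [-1.52969196e+02 -3.30120530e+01 -3.90205125e-02]
```

Call:
carry_out(
  deltas=[2.1, -3.8, 1.3, -0.001, 0.001, 0.006, 1, 2.1, -3.8, 1.2, -0.001, 0.001, 0.006, 1, 2.1, -3.8, 1.3, 0, 0.002, 0.006, 1, 2.2, -3.8, 1.2, 0, 0.002, 0.006, 1, 2.1, -3.8, 1.2, 0.001, 0.002, 0.006, 1, 2.2, -3.8, 1.3, 0.001, 0.002, 0.006, 1, 0.7, 0, 0, 0, 0, 0, 1, 0.7, 0, 0, 0, 0, 0, 1, 0.7, 0, 0, 0, 0, 0, 1, 0, 1.4, -0.7, 0, -0.0015, -0.003, 1, 0, 1.4, -0.7, 0, -0.0015, -0.003, 1, 0, 1.4, -0.7, 0, -0.0015, -0.003, 1],
)

```text
clock: 16.62
eef_pos: [694.7, -4.5, 207.7]
tool_rot: [-2.668, -0.17, -0.0]
force: [0.7, 0.3, -2.0]
width: 8.7
gripper_force: 58.9
```

Call:
carry_out(
  deltas=[0, 1.4, -0.7, 0, -0.0015, -0.003, 1, 0, 1.4, -0.7, 0, -0.0015, -0.003, 1, 0, 1.4, -0.7, 0, -0.0015, -0.003, 1, 0, 0, 0, 0, 0, 0, 1, 0, 0, 0, 0, 0, 0, 1, 0, 1.4, -0.7, 0, -0.0015, -0.003, 1, 0, 1.4, -0.7, 0, -0.0015, -0.003, 1, 0, 1.4, -0.7, 0, -0.0015, -0.003, 1, 0, 1.4, -0.7, 0, -0.0015, -0.003, 1, 0, 1.4, -0.7, 0, -0.0015, -0.003, 1, 0, 1.4, -0.7, 0, -0.0015, -0.003, 1, 0, 1.4, -0.7, 0, -0.0015, -0.003, 1],
)

```text
clock: 18.12
eef_pos: [685.1, -5.1, 239.2]
tool_rot: [-2.668, -0.442, -0.003]
force: [0.0, -0.5, -1.8]
width: 9.4
gripper_force: 58.9
```

```bash
cat >> h.py <<'E'
def white(im,x0,y0,x1,y1):
    b,m=blobs(im[y0:y1,x0:x1].copy(),(0,0,85),(180,60,255),6);return [(int(a),[ce[0]+x0,ce[1]+y0]) for a,ce,_ in b]
def ascii(im,x0,y0,x1,y1,st=2):
    g=im[y0:y1:st,x0:x1:st].astype(int);v=g.max(2)
    for r in v: print("".join(" .:-=+*#%@"[min(9,int(x)//20)] for x in r))
E
python3 - <<'E'
from h import *
rep();p,R=pose();print("lip",p+R.apply([-117,0,-1]))
w=ctrl.get_image("wrist");s=ctrl.get_image("side")
cv2.imwrite("pics/w7.png",w[:,:,::-1]);cv2.imwrite("pics/s7.png",s[:,:,::-1])
print(white(w,295,385,350,430));ascii(w,296,376,350,428,2);ascii(s,270,170,345,235,2)
E
```

```text
t18.12 [685.1  -5.1 239.2] [-152.84  -25.33   -0.19] q [ 0.1   0.57  0.25  1.79 -1.07  0.85 -0.4 ] F [ 0.  -0.5 -1.8] w9.4 g58.9
lip [578.99641889  -5.18932954 189.93646828]
[]
      :::::::::..... ..    
      :::::::.......  .  . 
      :::::::.......       
      :::::::.......  .. . 
      ::::..........  .  ..
      :::::.........   .  .
  .  .::::..........   .  .
  .  .::::..........  .: ..
  :  .::::........... .= ..
  :...::::........... .: ..
  .::::::..................
  .:::::................  .
  :::::................. ..
  :::::................. . 
 .:::::.................  .
  :::::.................  .
  :::.:.................  .
  :::...................   
  :::...................   
 .::....................   
 .::....................   
 .::.....................  
 ........................  
    ...................    
       ...........  .      
               .   .       
---::...:+*###########################
----:.....:*##########################
----........-*########################
---:..........=*######################
---............:+*####################

[... 391 characters left out ...]
---=##*=:............:###############
=----*###*=...........+###############
=----######*-........-################
=----+#######+:.....:*####**##########
=---:-=########=:...=#*+------=*######
=--::==*########*=::*-::::::::::-+####
::::-==+##########*:::::::::::::::+###
::--===+##########=::::::::::::::::+##
=-====+##########+:::::::::::::::::-+#
=+++############*-::::::::::::::::::+*
###############*=-::::::::::::::::::+=
#############+===::::::::-----::::::==
############-:-=-:::::-----------::=--
###########+-:.:-::::-------------=-:-
##########*=-::-:::::---------++*=-:::
##########==.::=:::::-==----+++=-:::::
#########+=-..:=::::::::::--::::::::::
#########=======..:-::::::::::::::::::
```

Call:
carry_out(
  deltas=[0, 1.4, -0.7, 0, -0.0015, -0.003, 1, 0, 1.4, -0.7, 0, -0.0015, -0.003, 1, 0, 1.4, -0.7, 0, -0.0015, -0.003, 1, 0, 1.4, -0.7, 0, -0.0015, -0.003, 1, -3, 0, 0, 0, 0, 0, 1, -3, 0, 0, 0, 0, 0, 1, -3, 0, 0, 0, 0, 0, 1, -3, 0, 0, 0, 0, 0, 1, -3, 0, 0, 0, 0, 0, 1, -3, 0, 0, 0, 0, 0, 1, 0, 0, 0, 0, 0, 0, 1, 0, 0, 0, 0, 0, 0, 1],
)

```text
clock: 19.73
eef_pos: [679.2, -5.4, 250.9]
tool_rot: [-2.98, -0.55, -0.005]
force: [0.6, -0.5, -2.3]
width: 9.2
gripper_force: 59.0
```

Run:
```python
from h import *
rep();p,R=pose();print("lip",p+R.apply([-117,0,-1]))
w=ctrl.get_image("wrist");s=ctrl.get_image("side")
cv2.imwrite("pics/w8.png",w[:,:,::-1])
print(white(w,295,385,350,430));ascii(w,296,396,350,428,3);ascii(s,270,165,345,240,2)
```

```text
t19.73 [679.2  -5.4 250.9] [-170.75  -31.5    -0.29] q [-0.02  0.42  0.14  1.97 -0.9   0.34 -0.64] F [ 0.6 -0.5 -2.3] w9.2 g59.0
lip [578.92615155  -5.04589863 190.61778967]
[]
  .......::::...  
  .......:::::..  
 ........:::::..  
 .......::::::.. .
 .......::::::.. .
 .......::::::..  
 .......::::::..  
 .......:::::::.  
 .......:::::::.. 
    ....:::::..  .
. .     ..   .  . 
:::::::....+######################+=--
::::::......-*######################*=
::::::.......:+#######################
::::::.........-*#####################
-:::............:+####################
#-::..............=*##################
%#=................:*#################
%#:..................=################
%=....................:*##############
*.......................=*############
:........................:*###########
.........................:*###########
.........................*############
-:......................+#############
--:....................-##############
::::::.................:##############
:::-=*=................-##############
:---=##+:..............=##############
=----*##*-............-###############
=----#####+:.........:################
==---*#####*-........*################
==--:=*######+:.....+###**++**########
==-::==#######*-...=#++=:::::::-=*####
--::-==+########=.-*-::::::::::::-+###
:::-===*#########*+::::::::::::::::+##
:--===+##########*-:::::::::::::::::+#
====++###########+::::::::::::::::::-#
#################-::::::::::::::::::-#
#################-::::::::::::::::::-+
############**##=::::::--------::-:::-
###########*:.:--::::-----------=+=-:-
###########==-:-::::---------=+===-:::
##########+=:::=::::::-------=++=:::::
#########*=-..:=::::::::--====--::::::
#########===-:-=.:::::::::::::::::::::
#########-======..:::::::::::::::::::.
########*-======..:::::::::::::---::..
########*-======:..:::::::===--::-=:.:
```

The wrist window shows no balls left in the scoop. I'll level it, lift it away and check the bowl.

Run:
```python
from h import *
p,R=pose()
e=np.array([592.5,-305,160]);a=np.array([705,-5,230]);f=lambda t:a+(e-a)*t;d=lambda t:down(8*t)
print(plan(p,R,[(a,down(0),6),(f(.06),d(.06),1),(f(.94),d(.94),7),(e,d(1),2),((592.5,-305,130),d(1),1)],1)[0])
```

```text
[-1.5, -5.2, 0.4, 0.0019, 0.0006, 0.0052, 1, -1.5, -5.2, 0.4, 0.0023, 0.0005, 0.005, 1, -1.5, -5.3, 0.3, 0.0028, 0.0003, 0.0048, 1, -1.5, -5.2, 0.4, 0.0032, 0.0002, 0.0045, 1, -1.5, -5.3, 0.3, 0.0036, 0, 0.0042, 1, -1.4, -5.2, 0.4, 0.0039, -0.0001, 0.0038, 1, 0, 0, -0.5, -0.0067, 0.018, 0.0042, 1, 0, 0, -1, -0.0145, 0.0376, 0.0088, 1, 0, 0, -1, -0.0151, 0.0374, 0.0088, 1, 0, 0, -1, -0.0158, 0.0371, 0.0088, 1, 0, 0, -1, -0.0164, 0.0368, 0.0087, 1, 0, 0, -1, -0.017, 0.0365, 0.0088, 1]
[0, 0, -1, -0.0177, 0.0362, 0.0087, 1, 0, 0, -1.1, -0.0183, 0.0358, 0.0088, 1, 0, 0, -0.2, -0.0045, 0.0085, 0.0021, 1, 0, 0, -0.2, -0.0046, 0.0085, 0.0021, 1, 0, 0, 0, 0, 0, 0.03, 1]
[ 592.50606408 -304.99984372  129.9767739 ]
```

Call:
carry_out(
  deltas=[-1.5, -5.2, 0.4, 0.002, 0.0005, 0.005, 1, -1.5, -5.2, 0.4, 0.002, 0.0005, 0.005, 1, -1.5, -5.2, 0.4, 0.003, 0.0005, 0.005, 1, -1.5, -5.2, 0.4, 0.003, 0, 0.0045, 1, -1.5, -5.3, 0.3, 0.0035, 0, 0.004, 1, -1.5, -5.2, 0.3, 0.004, 0, 0.004, 1, 0, 0, -0.5, -0.007, 0.018, 0.004, 1, 0, 0, -1, -0.0145, 0.0375, 0.009, 1, 0, 0, -1, -0.015, 0.0375, 0.009, 1, 0, 0, -1, -0.016, 0.037, 0.009, 1, 0, 0, -1, -0.0165, 0.037, 0.009, 1, 0, 0, -1, -0.017, 0.0365, 0.009, 1],
)

```text
clock: 21.32
eef_pos: [626.6, -212.8, 180.5]
tool_rot: [3.141, -0.003, 0.096]
force: [0.3, -0.1, -1.3]
width: 9.2
gripper_force: 58.9
```

Call:
carry_out(
  deltas=[0, 0, -1, -0.0175, 0.036, 0.009, 1, 0, 0, -1, -0.018, 0.036, 0.009, 1, 0, 0, -0.3, -0.0045, 0.0085, 0.002, 1, 0, 0, -0.2, -0.0045, 0.0085, 0.002, 1, 0, 0, 0, 0, 0, 0.015, 1, 0, 0, 0, 0, 0, 0, 1],
)

```text
clock: 22.08
eef_pos: [592.6, -301.8, 142.2]
tool_rot: [-3.14, -0.0, 0.142]
force: [-0.5, 0.6, -1.9]
width: 9.2
gripper_force: 58.9
```

Run:
```python
from h import *
rep();t=ctrl.get_image("top");w=ctrl.get_image("wrist");s=ctrl.get_image("side")
r=lambda a,z:cv2.resize(a,z,interpolation=2)
M=np.vstack([np.hstack([r(t[200:290,265:355],(400,400)),r(t[215:295,400:480],(400,400))]),np.hstack([r(w[360:460,250:383],(266,200)),r(s[200:280,280:387],(267,200)),r(s[130:210,300:407],(267,200))])])
cv2.imwrite("pics/m9.png",M[:,:,::-1])
```

```text
t22.07 [ 592.6 -301.8  142.2] [-1.799e+02 -1.000e-02  8.140e+00] q [ 0.16  0.76  0.48  1.54 -0.41  0.94 -0.66] F [-0.5  0.6 -1.9] w9.2 g58.9
```

View pics/m9.png

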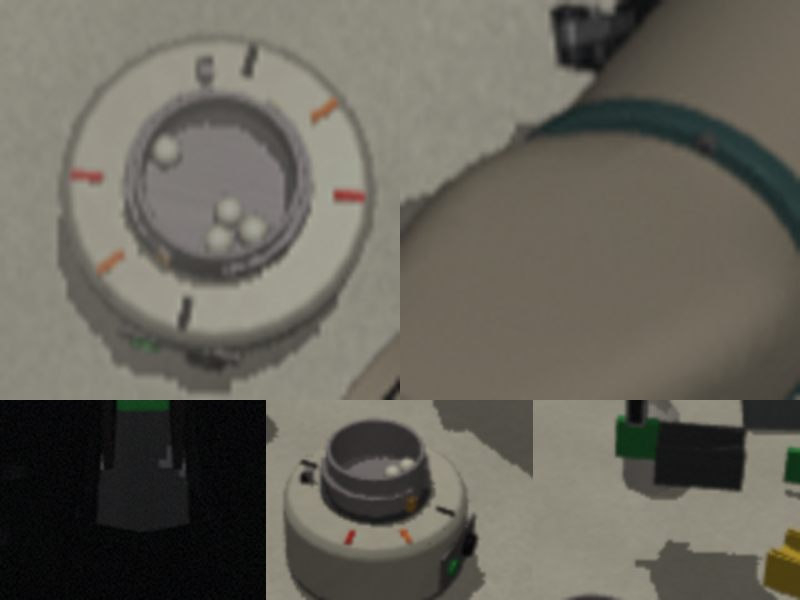

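All four balls are in the bowl, at (165,150), (228,210), (254,230) and (219,238) in the crop. I'll set the scoop down now.

Call:
carry_out(
  deltas=[0, 0, 0, 0, 0.002, 0.03, 1, 0, 0, 0, 0, 0, 0.03, 1, 0, 0, 0, 0, 0, 0.025, 1, 0, 0, 0, 0, 0, 0.015, 1, 0, 0, 0, 0, 0, 0.006, 1, 0, 0, 0, 0, 0, 0.003, 1, 0, 0, 0, 0, 0, 0, 1],
)

```text
clock: 23.1
eef_pos: [593.8, -306.7, 35.8]
tool_rot: [3.139, -0.003, 0.14]
force: [0.5, -0.2, -1.2]
width: 9.1
gripper_force: 58.9
```

Call:
carry_out(
  deltas=[0, 0, 0, 0, 0, 0.003, 1, 0, 0, 0, 0, 0, 0.002, 1, 0, 0, 0, 0, 0, 0.001, 1, 0, 0, 0, 0, 0, 0, 1],
)

```text
clock: 23.6
eef_pos: [593.7, -306.4, 29.3]
tool_rot: [3.14, -0.003, 0.14]
force: [1.3, 1.0, -0.5]
width: 9.4
gripper_force: 59.1
```

Call:
carry_out(
  deltas=[0, 0, 0, 0, 0, 0.0005, 1, 0, 0, 0, 0, 0, 0, 0.3, 0, 0, 0, 0, 0, 0, -0.5, 0, 0, 0, 0, 0, 0, -1, 0, 0, 0, 0, 0, 0, -1, 0, 0, 0, 0, 0, -0.015, -1, 0, 0, 0, 0, 0, -0.03, -1, 0, 0, 0, 0, 0, -0.05, -1, 0, 0, 0, 0, 0, -0.05, -1, 0, 0, 0, 0, 0, -0.05, -1],
)

```text
clock: 24.85
eef_pos: [592.8, -306.3, 226.5]
tool_rot: [3.139, -0.003, 0.14]
force: [0.9, -0.3, 0.1]
width: 85.5
gripper_force: 0.0
```

Run:
```python
from h import *
rep();p,R=pose()
c=ctrl.calibration("wrist");w=ctrl.get_image("wrist");cv2.imwrite("pics/w10.png",w[:,:,::-1])
g,_=blobs(w,(45,100,25),(80,255,255),100);print(g,[onplane(c,x[1],62).round(1).tolist() for x in g])
s=ctrl.get_image("side");print(blobs(s,(45,120,30),(75,255,255))[0])
# head for lid: above (511,260), bar yaw ~3deg +180
# tool x must become ~183: rotate +171 (ccw) via neutral: wz negative
m=np.array([480,0,330])
g=np.array([511,260,300]);p1,R1=plan(p,R,[(m,down(95),9),(g,down(183),9)],-1);print(p1,R1.as_euler("xyz",degrees=True))
```

```text
t24.85 [ 592.8 -306.3  226.5] [179.87  -0.18   8.02] q [ 0.15  0.68  0.53  1.45 -0.36  1.11 -0.69] F [ 0.9 -0.3  0.1] w85.5 g0.0
[(np.int32(816), [320.6, 206.7], [314, 177, 15, 59])] [[592.8, -305.6, 62.0]]
[(np.int32(164), [408.2, 156.0], [402, 149, 15, 15]), (np.int32(194), [340.9, 179.1], [334, 173, 15, 14]), (np.int32(234), [436.9, 200.4], [429, 191, 18, 19]), (np.int32(20), [354.5, 266.5], [353, 264, 4, 6])]
[0, 0, -9.7, -0.0076, -0.0354, -0.0116, -1, 0, 0, -9.7, -0.0015, -0.0362, -0.0116, -1, 0, 0, -9.7, 0.0046, -0.0359, -0.0116, -1, 0, 0, -9.6, 0.0106, -0.0347, -0.0116, -1, 0, 0, -9.7, 0.0162, -0.0324, -0.0116, -1, 0.1, 0, -9.6, 0.0214, -0.0292, -0.0116, -1, 0, 0, -9.7, 0.026, -0.0253, -0.0116, -1, 0.1, 0, -9.6, 0.0299, -0.0205, -0.0115, -1, 0, 0, -9.7, 0.0329, -0.0154, -0.0116, -1, 0, 0, -9.8, 0.0285, 0.006, 0.0033, -1, 0, 0, -9.8, 0.027, 0.0107, 0.0033, -1, 0, 0, -9.8, 0.0248, 0.0152, 0.0033, -1]
[0, 0, -9.8, 0.0219, 0.0192, 0.0033, -1, 0, 0, -9.8, 0.0183, 0.0226, 0.0033, -1, 0, 0, -9.7, 0.0142, 0.0254, 0.0033, -1, 0, 0, -9.8, 0.0097, 0.0274, 0.0034, -1, 0, 0, -9.7, 0.0049, 0.0287, 0.0033, -1, 0, 0, -9.8, 0, 0.0291, 0.0034, -1]
[511.00540965 260.00941165 299.98478989] [-1.79961899e+02  9.02221884e-03 -1.76979868e+02]
```

The scoop stands upright at its original place, since the green blobs match the start. Next is the lid.

Call:
carry_out(
  deltas=[0, 0, -9.7, -0.0075, -0.0355, -0.0115, -1, 0, 0, -9.7, -0.0015, -0.036, -0.0115, -1, 0, 0, -9.7, 0.0045, -0.036, -0.0115, -1, 0, 0, -9.6, 0.0105, -0.0345, -0.0115, -1, 0, 0, -9.7, 0.016, -0.0325, -0.0115, -1, 0, 0, -9.6, 0.0215, -0.029, -0.0115, -1, 0, 0, -9.7, 0.026, -0.0255, -0.0115, -1, 0, 0, -9.6, 0.03, -0.0205, -0.0115, -1, 0, 0, -9.7, 0.033, -0.0155, -0.0115, -1, 0, 0, -9.8, 0.0285, 0.006, 0.0035, -1, 0, 0, -9.8, 0.027, 0.0105, 0.0035, -1, 0, 0, -9.8, 0.025, 0.015, 0.0035, -1],
)

```text
clock: 26.45
eef_pos: [489.6, 87.3, 316.3]
tool_rot: [3.14, 0.003, 2.177]
force: [0.5, 0.3, 0.2]
width: 85.7
gripper_force: 0.0
```

Call:
carry_out(
  deltas=[0, 0, -9.8, 0.022, 0.019, 0.0035, -1, 0, 0, -9.8, 0.0185, 0.0225, 0.0035, -1, 0, 0, -9.7, 0.014, 0.0255, 0.0035, -1, 0, 0, -9.8, 0.0095, 0.0275, 0.0035, -1, 0, 0, -9.7, 0.005, 0.0285, 0.0035, -1, 0, 0, -9.8, 0, 0.029, 0.0035, -1, 0, 0, 0, 0, 0, 0, -1],
)

```text
clock: 27.32
eef_pos: [509.5, 262.0, 294.5]
tool_rot: [-3.141, 0.002, -3.085]
force: [0.7, -0.6, 0.6]
width: 85.4
gripper_force: 0.0
```

Run:
```python
from h import *
rep();p,R=pose();c=ctrl.calibration("wrist");w=ctrl.get_image("wrist");cv2.imwrite("pics/w11.png",w[:,:,::-1])
hsv=cv2.cvtColor(w,cv2.COLOR_RGB2HSV)
m=cv2.inRange(hsv,(105,120,40),(128,255,255));n,l,st,ce=cv2.connectedComponentsWithStats(m);
i=1+st[1:,4].argmax();x,y,ww,hh,a=st[i];print("blue",st[i],ce[i])
cs,_=cv2.findContours((m>0).astype(np.uint8)[y:y+hh,x:x+ww].copy(),cv2.RETR_EXTERNAL,cv2.CHAIN_APPROX_NONE)
hull=cv2.convexHull(np.vstack([k for k in cs if len(k)>20]))+[x,y];hm=np.zeros_like(m);cv2.fillConvexPoly(hm,hull.astype(np.int32),255)
print("ell",cv2.fitEllipse(hull.astype(np.float32)))
d=((w.max(2)<50)&(hm>0)).astype(np.uint8);n,l,st,ce=cv2.connectedComponentsWithStats(d);i=1+st[1:,4].argmax();ys,xs=np.where(l==i)
r=cv2.minAreaRect(np.c_[xs,ys].astype(np.float32));print("bar",r,len(xs))
wh=((hsv[...,1]<70)&(hsv[...,2]>90)&(cv2.erode(hm,np.ones((5,5)))>0)).astype(np.uint8)
n,l,st,ce=cv2.connectedComponentsWithStats(wh);
for i in range(1,n):
    if st[i,4]>10:print("white",st[i],ce[i],onplane(c,ce[i],40).round(1))
ascii(w,x-4,y-4,x+ww+4,y+hh+4,4)
```

```text
t27.32 [509.5 262.  294.5] [-1.7999e+02  9.0000e-02 -1.7676e+02] q [-0.36  0.43 -0.25  1.61  0.12  1.11  0.99] F [ 0.7 -0.6  0.6] w85.4 g0.0
blue [ 268  137  104  104 7376] [319.49240781 188.37594902]
ell ((319.52764892578125, 188.6046905517578), (103.02748107910156, 103.70536041259766), 4.580905437469482)
bar ((319.5, 193.5), (65.0, 13.0), 90.0) 861
white [316 140   6  19  94] [318.21276596 148.75531915] [467.3 257.3  40. ]
white [318 227   6  12  55] [320.2        232.49090909] [557.  264.4  40. ]
####%%%%%##========*##++==%%
##%#%%%%+==-:+*::====+%%%%%%
###%%##=--####%###*-===#%%%%
%%#%##==#####%%######-==##%%
%%%#%+*######%%#######+==%%%
%############%%########+=*%%
#%###########==-########+=%%
#%#*#########...*########=#%
############-   +#########+%
##*#########-...+#########=%
#%##########-...*#########*#
#*##########=...*###########
#*##########=...*###########
%*##########=...=###########
############=...=##########*
%###########+...=###########
%*##########+...+###########
%###########*...+##########%
%%##########*...*##########%
%%##########*...-##########%
%###########*...=#########%%
###*########*...############
############*...########*%%%
#%%%#########...########%%%%
%%#%%%########@########%%%%%
%#%%%%%*######@#######%#%%%%
#%%###%#%*####@####*%%##%#%%
%%#####%%####*#*%%%%#%%%%%%#
```

Run:
```python
from h import *
c=ctrl.calibration("wrist");T=ctrl.calibration("top");S=ctrl.calibration("side")
print("lid top centre",onplane(c,(319.5,188.6),40),"at z20",onplane(c,(319.5,188.6),20))
print("bar top",onplane(c,(319.5,195),72),onplane(c,(319.5,193.5),72), "ends",onplane(c,(319.5,226),72),onplane(c,(319.5,164),72))
print("tri bar w/top",tri([(c,(319.5,194.)),(T,(203.5,259.5))]),"3",tri([(c,(319.5,194.)),(T,(203.5,259.5)),(S,(310.7,342.2))]))
p,R=pose()
```

```text
lid top centre [509.1920497  258.52234516  40.        ] at z20 [512.41087277 258.58020867  20.        ]
bar top [510.40569027 258.75916205  72.        ] [508.90918082 258.68170027  72.        ] ends [542.03740947 260.3964716   72.        ] [480.09013069 257.18997908  72.        ]
tri bar w/top (array([511.24977103, 258.62476545,  59.50861861]), [0.35645225414168386, 0.35645225414168186]) 3 (array([511.78821303, 259.34288382,  53.38240754]), [1.027585111180056, 0.5396001270443362, 0.5889532414339647])
```

Run:
```python
from h import *
p,R=pose()
print(plan(p,R,[((511.2,259.2,120),down(184.5),5),((511.2,259.2,48),down(184.5),4)],-1)[0])
```

```text
[0, 0, -0.3, -0.0002, -0.0001, 0.0349, -1, 0, 0, -0.3, -0.0002, -0.0001, 0.0349, -1, 0, 0, -0.3, -0.0002, -0.0001, 0.0349, -1, -0.1, 0.1, -0.3, -0.0002, -0.0001, 0.035, -1, 0, 0, -0.3, -0.0002, -0.0002, 0.0349, -1, 0, 0, 0, 0, 0, 0.018, -1, 0, 0, 0, 0, 0, 0.018, -1, 0, 0, 0, 0, 0, 0.018, -1, 0, 0, 0, 0, 0, 0.018, -1]
[511.16170748 259.17310502  48.02527987]
```

Call:
carry_out(
  deltas=[0, 0, -0.3, 0, 0, 0.035, -1, 0, 0, -0.3, -0.0005, 0, 0.035, -1, 0, 0, -0.3, 0, -0.0005, 0.035, -1, 0, 0, -0.3, -0.0005, 0, 0.035, -1, 0, 0, -0.3, 0, 0, 0.035, -1, 0, 0, 0, 0, 0, 0.02, -1, 0, 0, 0, 0, 0, 0.02, -1, 0, 0, 0, 0, 0, 0.015, -1, 0, 0, 0, 0, 0, 0.012, -1, 0, 0, 0, 0, 0, 0, -1],
)

```text
clock: 28.62
eef_pos: [511.5, 258.5, 52.2]
tool_rot: [-3.139, 0.001, -3.063]
force: [0.5, -0.0, 0.7]
width: 85.3
gripper_force: 0.0
```

Run:
```python
from h import *
rep();p,R=pose()
print(plan(p,R,[((511.2,259.2,48),down(184.5),1)],-1)[0])
```

```text
t28.62 [511.5 258.5  52.2] [-1.7987e+02  7.0000e-02 -1.7549e+02] q [-0.4   0.73 -0.18  1.86  0.23  0.58  0.92] F [ 0.5 -0.   0.7] w85.3 g0.0
[-0.1, 0.1, 0, 0.0003, 0.0008, 0.0042, -1]
[511.17089114 259.23674055  48.03245748]
```

Call:
carry_out(
  deltas=[0, 0, 0, 0, 0.0005, 0.003, -1, 0, 0, 0, 0, 0, 0, 0, 0, 0, 0, 0, 0, 0, 0.4, 0, 0, 0, 0, 0, 0, 1, 0, 0, 0, 0, 0, 0, 1, 0, 0, 0, 0, 0, 0, 1, 0, 0, 0, 0, 0, 0, 1],
)

```text
clock: 29.5
eef_pos: [511.8, 259.6, 49.8]
tool_rot: [-3.14, 0.002, -3.062]
force: [0.5, -0.5, -0.0]
width: 0.2
gripper_force: 0.0
```

Run:
```python
from h import *
rep();p,R=pose()
a=np.array([511,259,220]);b=np.array([559,-4.6,222])
f=lambda t:a+(b-a)*t;d=lambda t:down(184.5-16.9*t)
print(plan(p,R,[(p+[0,0,12],R,2),(a,R,4),(f(.06),d(.06),1),(f(.94),d(.94),8),(b,d(1),2)],1)[0])
```

```text
t29.50 [511.8 259.6  49.8] [-1.7993e+02  1.3000e-01 -1.7546e+02] q [-0.4   0.73 -0.18  1.86  0.23  0.57  0.92] F [ 0.5 -0.5 -0. ] w0.2 g0.0
[0, 0, 0, 0, 0, -0.006, 1, 0, 0, 0, 0, 0, -0.006, 1, 0, 0, 0, 0.0001, -0.0002, -0.0396, 1, 0, 0, 0, 0.0001, -0.0002, -0.0395, 1, 0, 0, 0, 0.0001, -0.0002, -0.0396, 1, 0, 0, 0, 0.0002, -0.0001, -0.0395, 1, -0.1, 0.1, 1.1, -0.0017, -0.016, -0.0001, 1, 0, 0, 1.9, -0.0035, -0.0293, -0.0002, 1, 0, 0, 1.8, -0.0045, -0.0291, -0.0002, 1, 0, 0, 1.9, -0.0054, -0.029, -0.0002, 1, 0, 0, 1.8, -0.0064, -0.0288, -0.0003, 1, 0, 0, 1.9, -0.0073, -0.0286, -0.0002, 1]
[0, 0, 1.8, -0.0082, -0.0283, -0.0003, 1, 0, 0, 1.9, -0.0091, -0.028, -0.0002, 1, 0, 0, 1.8, -0.01, -0.0277, -0.0003, 1, 0, 0, 0.5, -0.003, -0.0075, -0.0001, 1, 0, 0, 0.5, -0.003, -0.0074, 0, 1]
[559.03418126  -4.60179968 221.98239644]
```

The gripper closed on nothing (width 0.2). I'll check where the lid is now, numerically.

Run:
```python
from h import *
s=ctrl.get_image("side");t=ctrl.get_image("top");w=ctrl.get_image("wrist");S=ctrl.calibration("side");c=ctrl.calibration("wrist")
p,R=pose();print("tcp in side",proj(S,p).round(),"pred lid bar",proj(S,(511.2,259,56)).round(),"tcp in wrist",proj(c,p).round())
print("blue side",blobs(s,(105,150,60),(125,255,255),150)[0]);print("blue wrist",blobs(w,(105,120,30),(128,255,255),200)[0])
ascii(s,270,290,350,385,2)
print();ascii(w,200,180,440,470,6)
```

```text
tcp in side [310. 343.] pred lid bar [311. 341.] tcp in wrist [320. 279.]
blue side [(np.int32(255), [328.6, 336.7], [317, 325, 23, 25]), (np.int32(1591), [308.4, 364.5], [282, 345, 57, 41])]
blue wrist [(np.int32(29830), [324.8, 246.8], [210, 148, 230, 205])]
%#%######-                    .======+##
%%%%%##%%#.                  .=++++*####
###%#%#%%#=.                .+##########
#%#%%#%####+.              .+#%#########
#%##%##%%#%#*.            :+############
#####%#%%%%%#+           .##############
######%%##%#%-           .#########%####
#%####%%##%#%=           .##############
####%###%###%+           :##############
#####%####%###-..:.      =##############
########%%%###=....     .*%#############
############%#= .:.     .###############
######%#######+ --:     :###############
#########%#####:---     -###############
################--:     +###############
##############++--:    .################
#############*:---...  .################
#############:.---...  .**##############
############+..===..  .:*****###########
############*..:--... .:***-==##########
###########**-:::..
[... 2433 characters left out ...]
        
   ...              ..                  
   . .              .                  .
.   ...           . .                   
   .. .           . ..            . . ..
 .....            ..@@       .     .  . 
@  ..             .=@@             . . .
@                 .*@@              . . 
=.. .        .     #@@              ... 
 ....              @@@  .            ...
  ..                :.         .     .. 
         .                     .        
                                        
                                        
                                        
                                        
                                        
                                  .
```

Run:
```python
from h import *
c=ctrl.calibration("wrist");w=ctrl.get_image("wrist");p,R=pose()
d=w.max(2)<60
for y in range(200,292,6):
    x=np.where(d[y,290:360])[0]+290; print(y,(x.min(),x.max(),len(x)) if len(x) else None,end="; ")
print()
u=np.array([np.cos(np.radians(4.5)),np.sin(np.radians(4.5))]);v=np.array([-u[1],u[0]]);C=np.array([511.2,259.2])
for z in(72,50,40):
    for k in(-32,-15): print(z,k,[proj(c,[*(C+k*u+q*v),z]).round().tolist() for q in(-7,7)])
m=blobs(w,(105,120,30),(128,255,255),2000)[1];xs=[ (y,np.where(m[y])[0][[0,-1]].tolist()) for y in(160,180,200,220)];print(xs)
for z in(40,20): print(z,[proj(c,[*(C+56*(np.cos(a)*u+np.sin(a)*v)),z]).round().tolist() for a in np.radians([180,150,210,120,240])])
```

```text
200 None; 206 (np.int64(313), np.int64(336), 24); 212 (np.int64(309), np.int64(339), 31); 218 (np.int64(309), np.int64(340), 32); 224 (np.int64(308), np.int64(342), 35); 230 (np.int64(307), np.int64(342), 36); 236 (np.int64(308), np.int64(342), 35); 242 (np.int64(307), np.int64(342), 36); 248 (np.int64(308), np.int64(342), 35); 254 (np.int64(308), np.int64(342), 35); 260 (np.int64(308), np.int64(342), 35); 266 (np.int64(308), np.int64(342), 35); 272 (np.int64(308), np.int64(341), 34); 278 (np.int64(308), np.int64(341), 34); 284 (np.int64(309), np.int64(341), 33); 290 (np.int64(316), np.int64(341), 14); 
72 -32 [[300.0, 221.0], [337.0, 221.0]]
72 -15 [[301.0, 263.0], [336.0, 263.0]]
50 -32 [[303.0, 209.0], [335.0, 209.0]]
50 -15 [[303.0, 247.0], [334.0, 247.0]]
40 -32 [[304.0, 205.0], [334.0, 205.0]]
40 -15 [[304.0, 240.0], [334.0, 240.0]]
[(160, [276, 372]), (180, [248, 401]), (200, [230, 419]), (220, [218, 430])]
40 [[319.0, 152.0], [381.0, 169.0], [256.0, 169.0], [424.0, 213.0], [214.0, 213.0]]
20 [[319.0, 149.0], [376.0, 164.0], [263.0, 164.0], [414.0, 205.0], [224.0, 205.0]]
```

Run:
```python
from h import *
rep();c=ctrl.calibration("wrist");w=ctrl.get_image("wrist");p,R=pose()
for q in((0,0,0),(11,0,0),(0,0,-18.7),(11,0,-18.7),(11,7,-18.7),(11,7,0)): print(q,proj(c,p+R.apply(q)).round())
v=w.astype(int).max(2)
for y in range(266,372,3): print(y,"".join("0123456789ABCDEFGHIJKLMNOPQRST"[min(29,x//9)] for x in v[y,284:364]))
```

```text
t29.70 [511.8 259.6  49.8] [-1.7993e+02  1.3000e-01 -1.7546e+02] q [-0.4   0.73 -0.18  1.86  0.23  0.57  0.92] F [-0.2 -1.   0.3] w0.1 g0.0
(0, 0, 0) [320. 279.]
(11, 0, 0) [319. 256.]
(0, 0, -18.7) [319. 296.]
(11, 0, -18.7) [319. 271.]
(11, 7, -18.7) [337. 271.]
(11, 7, 0) [335. 256.]
266 NNNNNNNNNNNNNNNNNKGGGGGC31112111121111112121111121111111116ACCCCCCCCCCCCCCCCCCCC
269 NNNNNNNNNNNNNNNNNNNNNNNI51111111112111111111112211111121126ACCCCCCCCCCCCCCCCCCCC
272 NNMNNNNNNNNNNNNNNNNNNNNI50111111111112111111111111122111128CCCCCBCCCCCCCCCCCCCCC
275 NNNNNNNNNNNNNNNNNNNNNNNI51111111111111111112111221111112028CCCCCCCBCCBCCCCCBCINN
278 NNNNNNNNNNNNNNNNNNNNNNNI50111111121111111211212111221111127CINNNNNNMMMNMMMMMMMMN
281 NNNNNMMNNMNNNNNNNNNNNNNI50111111111111111111111121111121118CINMNNNNMNMNNMNMMMNMN
284 MNNNNNNNNNNNNNNNNNNMMMMI81111121111112111121122222222211018CINNNNMMNNMNNMNMMNNNM
287 NNNMNMNNMNNNNNNNNNMH877777777777641111111257777777777775128EKNNNMNNMNNNNNMNNNNMM
290 NNNNMNNNMNNNNNNNNNLE777777777777631110111367777777777775218INNNMNNNNMNNNMMNMMMMM
293 NNNNNNNNNNMNNNNNNNIA77767777777763111111125
[... 1547 characters left out ...]
11111111111111111111
350 11111111111111111111111111211112222222222221111112111111111111111111111111111111
353 11111111111111121111111112111211222222222222111111111111111111111111112111111111
356 11111111111111111111111111111111222222222221111111111111111102211111111111111111
359 11111112111112111111111211111111222222222221111111111121111111111211112111111111
362 11111111111111111111111111111112222222222221111111111111111111111111111111111111
365 11111111111111111111111111112122222222222222111111111111111111111121111211111111
368 11111111111111111111111112122112122222222221111111111111111111110111111111011111
371 11111111110111111111111111122111222222223221111121111111111121111111021111111111
```

Both the open and closed finger images put the real fingertips about 32 mm behind the reported TCP. The fingers therefore closed just above the bar, whose top is at 72. I'll open and descend another 28 mm.

Call:
carry_out(
  deltas=[0, 0, 0, 0, 0.001, -0.005, -1, 0, 0, 0, 0, 0.001, 0, -1, 0, 0, 0, 0, 0, 0, -1, 0, 0, 0, 0, 0, 0, -1, 0, 0, 0, 0, 0, 0.012, -1, 0, 0, 0, 0, 0, 0.01, -1, 0, 0, 0, 0, 0, 0.007, -1, 0, 0, 0, 0, 0, 0.004, -1, 0, 0, 0, 0, 0, 0, -1],
)

```text
clock: 30.88
eef_pos: [511.5, 261.4, 21.3]
tool_rot: [-3.14, 0.002, -3.062]
force: [-1.0, -1.3, -1.1]
width: 85.5
gripper_force: 0.0
```

Run:
```python
from h import *
rep();c=ctrl.calibration("wrist");w=ctrl.get_image("wrist");cv2.imwrite("pics/w12.png",w[:,:,::-1])
d=w.max(2)<60
for y in range(180,300,12):
    x=np.where(d[y,285:365])[0]+285; print(y,(x.min(),x.max(),len(x)) if len(x) else None,end="; ")
```

```text
t30.88 [511.5 261.4  21.3] [-1.7991e+02  9.0000e-02 -1.7546e+02] q [-0.42  0.78 -0.17  1.87  0.24  0.52  0.9 ] F [-1.  -1.3 -1.1] w85.5 g0.0
180 None; 192 None; 204 None; 216 None; 228 (np.int64(302), np.int64(337), 36); 240 (np.int64(300), np.int64(339), 40); 252 (np.int64(298), np.int64(340), 43); 264 (np.int64(299), np.int64(340), 42); 276 (np.int64(299), np.int64(340), 42); 288 (np.int64(299), np.int64(340), 42);
```

Call:
carry_out(
  deltas=[0, 0, 0, 0, 0, 0, 0, 0, 0, 0, 0, 0, 0, 0.4, 0, 0, 0, 0, 0, 0, 1, 0, 0, 0, 0, 0, 0, 1, 0, 0, 0, 0, 0, 0, 1, 0, 0, 0, 0, 0, 0, 1],
)

```text
clock: 31.68
eef_pos: [512.0, 261.6, 22.0]
tool_rot: [-3.14, 0.003, -3.062]
force: [0.0, -0.1, 3.3]
width: 13.0
gripper_force: 59.0
```

Gripped now, with width 13 at 59 N. I'll lift and carry the lid over the mill.

Run:
```python
from h import *
p,R=pose()
a=np.array([511.5,261,195]);b=np.array([559,-4.6,195])
f=lambda t:a+(b-a)*t;d=lambda t:down(184.5-16.9*t)
print(plan(p,R,[(p+[0,0,12],R,2),(a,R,5),(f(.06),d(.06),1),(f(.94),d(.94),8),(b,d(1),2)],1)[0])
```

```text
[0, 0, 0, 0, 0, -0.006, 1, 0, 0, 0, 0, 0, -0.006, 1, 0, 0, 0, 0, -0.0002, -0.0322, 1, 0, 0, 0, 0, -0.0001, -0.0322, 1, 0, 0, 0, 0, -0.0002, -0.0322, 1, 0, 0, 0, 0, -0.0001, -0.0322, 1, 0, 0, 0, 0, -0.0002, -0.0322, 1, -0.1, 0.2, 1, -0.0015, -0.0161, 0, 1, 0, 0, 1.9, -0.0034, -0.0295, 0, 1, 0, 0, 1.9, -0.0044, -0.0293, 0, 1, 0, 0, 1.9, -0.0054, -0.0292, 0, 1, 0, 0, 1.8, -0.0063, -0.029, 0, 1]
[0, 0, 1.9, -0.0072, -0.0288, 0, 1, 0, 0, 1.8, -0.0082, -0.0285, 0, 1, 0, 0, 1.9, -0.0091, -0.0283, -0.0001, 1, 0, 0, 1.8, -0.01, -0.0279, 0, 1, 0, 0, 0.5, -0.003, -0.0075, 0, 1, 0, 0, 0.5, -0.003, -0.0076, 0, 1]
[558.96016918  -4.63673806 194.96252168]
```

Call:
carry_out(
  deltas=[0, 0, 0, 0, 0, -0.006, 1, 0, 0, 0, 0, 0, -0.006, 1, 0, 0, 0, 0, 0, -0.032, 1, 0, 0, 0, 0, 0, -0.032, 1, 0, 0, 0, 0, 0, -0.032, 1, 0, 0, 0, 0, -0.0005, -0.032, 1, 0, 0, 0, 0, 0, -0.032, 1, 0, 0, 1, -0.0015, -0.016, 0, 1, 0, 0, 1.9, -0.0035, -0.0295, 0, 1, 0, 0, 1.9, -0.0045, -0.0295, 0, 1, 0, 0, 1.9, -0.0055, -0.029, 0, 1, 0, 0, 1.8, -0.0065, -0.029, 0, 1],
)

```text
clock: 33.17
eef_pos: [534.6, 126.0, 192.6]
tool_rot: [-3.139, 0.0, 3.07]
force: [0.3, -0.5, -1.1]
width: 12.4
gripper_force: 58.7
```

Call:
carry_out(
  deltas=[0, 0, 1.9, -0.0075, -0.029, 0, 1, 0, 0, 1.8, -0.008, -0.0285, 0, 1, 0, 0, 1.9, -0.009, -0.0285, 0, 1, 0, 0, 1.8, -0.01, -0.028, 0, 1, 0, 0, 0.5, -0.003, -0.0075, 0, 1, 0, 0, 0.5, -0.003, -0.0075, 0, 1, 0, 0, 0, 0, 0, 0, 1],
)

```text
clock: 34.05
eef_pos: [559.0, -4.3, 193.9]
tool_rot: [-3.141, 0.002, 2.926]
force: [0.3, 0.5, -1.3]
width: 13.0
gripper_force: 58.7
```

Run:
```python
from h import *
rep();p,R=pose();c=ctrl.calibration("wrist");w=ctrl.get_image("wrist");cv2.imwrite("pics/w13.png",w[:,:,::-1])
hsv=cv2.cvtColor(w,cv2.COLOR_RGB2HSV)
print("pred: bar end top",[proj(c,p+R.apply((32,q,-50))).round(1).tolist() for q in(-7,7)],"lid top edge",[proj(c,p+R.apply((56*np.cos(a),56*np.sin(a),-18))).round(1).tolist() for a in np.radians([0,30,-30,60,-60])])
m=blobs(w,(105,120,30),(128,255,255),2000)[1];ys,xs=np.where(m);print("blue",xs.min(),xs.max(),ys.min(),ys.max())
for y in range(ys.min(),ys.min()+60,8): print((y,np.where(m[y])[0][[0,-1]].tolist()),end=" ")
print()
d=w.max(2)<60
for y in range(200,290,6):
    x=np.where(d[y,285:365])[0]+285; print(y,(int(x.min()),int(x.max()),len(x)) if len(x) else None,end="; ")
# white stripe
wh=(hsv[...,1]<70)&(hsv[...,2]>110);
for y in range(ys.min()+4,240,12):
    x=np.where(wh[y,290:350])[0]+290; print("wh",y,x.mean().round(1) if len(x) else None,end="; ")
print()
# deck marks predicted
for nm,ang in(("black",180-12.4),("orange",180-52.5),("red",180-92.5),("black2",-12.4),("orange2",-52.5),("red2",-92.5)):
    q=np.array([559+70*np.cos(np.radians(ang)),-4.6+70*np.sin(np.radians(ang)),90]);print(nm,proj(c,q).round(1))
print("deckmarks red/orange",blobs(w,(0,120,60),(20,255,255),15)[0])
dk=(w.max(2)<70).astype(np.uint8);n,l,st,ce=cv2.connectedComponentsWithStats(dk)
print([(st[i].tolist(),ce[i].round(1).tolist()) for i in range(1,n) if 15<st[i,4]<600 and st[i,1]<260])
```

```text
t34.05 [559.   -4.3 193.9] [-1.7998e+02  1.1000e-01  1.6766e+02] q [ 0.06  0.51 -0.15  1.78  0.1   0.86  1.21] F [ 0.3  0.5 -1.3] w13.0 g58.7
pred: bar end top [[297.2, 244.5], [341.3, 244.5]] lid top edge [[319.5, 159.0], [392.7, 178.9], [246.5, 178.9], [441.9, 230.6], [197.4, 230.7]]
blue 188 454 152 404
(152, [310, 332]) (160, [278, 365]) (168, [262, 380]) (176, [250, 392]) (184, [239, 403]) (192, [230, 412]) (200, [222, 420]) (208, [214, 427]) 
200 None; 206 None; 212 None; 218 None; 224 (304, 338, 35); 230 (303, 339, 37); 236 (302, 340, 39); 242 (301, 341, 41); 248 (300, 342, 43); 254 (300, 342, 43); 260 (300, 342, 43); 266 (300, 342, 43); 272 (300, 341, 42); 278 (301, 341, 41); 284 (301, 341, 41); wh 156 321.0; wh 168 321.0; wh 180 321.0; wh 192 321.0; wh 204 321.0; wh 216 None; wh 228 None; 
black [319.9 121.1]
orange [387.2 146.7]
red [418.7 207.5]
black2 [319.9 314.2]
orange2 [259.2 294. ]
red2 [223.4 240.4]
deckmarks red/orange [(np.int32(200), [391.8, 146.3], [381, 135, 22, 24]), (np.int32(52), [431.8, 205.6], [427, 202, 9, 8]), (np.int32(446), [628.7, 427.8], [609, 416, 31, 26])]
[([289, 88, 29, 9, 246], [302.6, 92.2]), ([280, 100, 14, 5, 32], [287.0, 102.2]), ([355, 101, 18, 4, 48], [363.3, 102.0]), ([321, 108, 7, 26, 172], [324.2, 120.6])]
```

Call:
carry_out(
  deltas=[0, 0, 0, 0, 0.002, 0.01, 1, 0, 0, 0, 0, 0, 0.012, 1, 0, 0, 0, 0, 0, 0.008, 1, 0, 0, 0, 0, 0, 0, 1],
)

```text
clock: 34.6
eef_pos: [559.0, -2.7, 163.1]
tool_rot: [-3.14, 0.001, 2.926]
force: [0.3, 0.5, -0.9]
width: 12.7
gripper_force: 58.7
```

```bash
cat >> h.py <<'E'
def look(cx=559,cy=-4.6):
    rep();p,R=pose();c=ctrl.calibration("wrist");w=ctrl.get_image("wrist")
    m=blobs(w,(105,120,30),(128,255,255),2000)[1]
    for z in(176,188,200):
        x=np.where(m[z])[0]; print("lidmid",z,(x[0]+x[-1])/2,end=" ")
    d=w.max(2)<60;x=np.where(d[260,285:365])[0]+285;print("bar mid",(x[0]+x[-1])/2)
    for nm,ang in(("black",167.6),("orange",127.5)):
        q=np.array([cx+70*np.cos(np.radians(ang)),cy+70*np.sin(np.radians(ang)),90]);print(nm,proj(c,q).round(1))
    print([b[:2] for b in blobs(w,(0,120,60),(20,255,255),60)[0]])
    n,l,st,ce=cv2.connectedComponentsWithStats((w.max(2)<70).astype(np.uint8))
    print([(st[i].tolist(),ce[i].round(1).tolist()) for i in range(1,n) if 60<st[i,4]<400 and st[i,1]<200])
    return w,c,p,R
E
python3 -c "
from h import *
look()"
```

```text
t34.60 [559.   -2.7 163.1] [-1.7994e+02  3.0000e-02  1.6765e+02] q [ 0.05  0.55 -0.15  1.81  0.11  0.79  1.2 ] F [ 0.3  0.5 -0.9] w12.7 g58.7
lidmid 176 321.0 lidmid 188 320.5 lidmid 200 321.0 bar mid 321.0
black [317.1 121.8]
orange [392.7 150.5]
[(np.int32(245), [397.5, 150.4]), (np.int32(77), [441.3, 216.9])]
[([283, 86, 32, 10, 318], [298.4, 90.5]), ([318, 107, 8, 30, 239], [321.5, 121.4])]
```

The lid's midline (321) is now in line with the black mark (321.5). I'll lower it.

Call:
carry_out(
  deltas=[0, 0, 0, 0, 0, 0.004, 1, 0, 0, 0, 0, 0, 0.004, 1, 0, 0, 0, 0, 0, 0.004, 1, 0, 0, 0, 0, 0, 0, 1],
)

```text
clock: 35.15
eef_pos: [559.5, -2.8, 151.8]
tool_rot: [-3.141, 0.002, 2.926]
force: [0.3, -0.6, -1.7]
width: 13.1
gripper_force: 58.7
```

Call:
carry_out(
  deltas=[0, 0, 0, 0, 0, 0.004, 1, 0, 0, 0, 0, 0, 0.004, 1, 0, 0, 0, 0, 0, 0.004, 1, 0, 0, 0, 0, 0, 0, 1],
)

```text
clock: 35.65
eef_pos: [559.5, -2.8, 139.8]
tool_rot: [-3.141, 0.002, 2.926]
force: [-0.5, -0.6, -1.3]
width: 12.4
gripper_force: 58.7
```

Call:
carry_out(
  deltas=[0, 0, 0, 0, 0, 0.004, 1, 0, 0, 0, 0, 0, 0.004, 1, 0, 0, 0, 0, 0, 0.003, 1, 0, 0, 0, 0, 0, 0.002, 1, 0, 0, 0, 0, 0, 0, 1],
)

```text
clock: 36.28
eef_pos: [559.7, -2.8, 127.0]
tool_rot: [-3.141, 0.002, 2.926]
force: [-0.2, 0.2, -0.6]
width: 12.6
gripper_force: 58.7
```

Call:
carry_out(
  deltas=[0, 0, 0, 0, 0, 0.0015, 1, 0, 0, 0, 0, 0, 0.0015, 1, 0, 0, 0, 0, 0, 0.001, 1, 0, 0, 0, 0, 0, 0.001, 1, 0, 0, 0, 0, 0, 0, 1],
)

```text
clock: 36.9
eef_pos: [560.0, -2.8, 124.0]
tool_rot: [-3.141, 0.003, 2.926]
force: [-4.6, 0.2, 12.8]
width: 13.3
gripper_force: 60.8
```

Seated: z is 124.0 as predicted, with 13 N down. Now I'll twist clockwise.

Call:
carry_out(
  deltas=[0, 0, 3, 0, 0, 0, 1, 0, 0, 5, 0, 0, 0, 1, 0, 0, 5, 0, 0, 0, 1, 0, 0, 5, 0, 0, 0, 1, 0, 0, 5, 0, 0, 0, 1, 0, 0, 5, 0, 0, 0, 1, 0, 0, 4, 0, 0, 0, 1, 0, 0, 3, 0, 0, 0, 1, 0, 0, 2, 0, 0, 0, 1, 0, 0, 0, 0, 0, 0, 1, 0, 0, 0, 0, 0, 0, 1],
)

```text
clock: 38.28
eef_pos: [560.4, -3.5, 124.0]
tool_rot: [3.14, 0.004, 2.281]
force: [-2.7, -2.4, 12.0]
width: 12.6
gripper_force: 60.6
```

```bash
cat >> h.py <<'E'
def ang():
    w,c,p,R=look(559.5,-2.6)
    hsv=cv2.cvtColor(w,cv2.COLOR_RGB2HSV);wh=(hsv[...,1]<70)&(hsv[...,2]>110)
    P=[]
    for y in range(150,250,6):
        x=np.where(wh[y,280:370])[0]+280
        if 0<len(x)<25: P.append((y,round(float(x.mean()),1)))
    print("stripe",P);d=w.max(2)<60
    B=[(y,(np.where(d[y,285:365])[0][[0,-1]].mean()+285)) for y in range(250,284,6)];print("bar",B)
    dk=blobs(w,(0,120,60),(20,255,255),60)[0]
    ctr=np.array([559.5,-2.6])
    for b in dk:
        q=onplane(c,b[1],90)[:2];print("mark",b[1],"world yaw",np.degrees(np.arctan2(*(q-ctr)[::-1])).round(2),"r",np.linalg.norm(q-ctr).round(1))
    print("torque",ctrl.read_state()["torque"].round(3))
E
python3 -c "
from h import *
ang()"
```

```text
t38.27 [560.4  -3.5 124. ] [179.9    0.25 130.69] q [-0.08  0.6   0.05  1.85 -0.04  0.68  0.7 ] F [-2.7 -2.4 12. ] w12.6 g60.6
lidmid 176 320.5 lidmid 188 321.0 lidmid 200 320.5 bar mid 320.5
black [236.4 147.6]
orange [328.3 118.6]
[(np.int32(362), [328.8, 117.4]), (np.int32(340), [416.7, 156.3])]
[([261, 82, 25, 17, 155], [274.7, 90.8]), ([193, 116, 32, 28, 322], [207.7, 128.8]), ([222, 130, 29, 33, 339], [236.1, 146.0])]
stripe [(168, 320.0), (174, 320.0), (180, 320.0), (186, 320.0), (192, 320.0), (198, 320.0), (204, 320.0), (210, 320.0)]
bar [(250, np.float64(320.0)), (256, np.float64(320.5)), (262, np.float64(320.5)), (268, np.float64(320.5)), (274, np.float64(320.5)), (280, np.float64(320.5))]
mark [328.8, 117.4] world yaw 127.34 r 70.6
mark [416.7, 156.3] world yaw 87.49 r 70.9
torque [-0.358  0.804  0.31 ]
```

Call:
carry_out(
  deltas=[0, 0, 1.5, 0, 0, 0, 1, 0, 0, 1.2, 0, 0, 0, 1, 0, 0, 0.6, 0, 0, 0, 1, 0, 0, 0, 0, 0, 0, 1, 0, 0, 0, 0, 0, 0, 1, 0, 0, 0, 0, 0, 0, 1, 0, 0, 0, 0, 0, 0, 1, 0, 0, 0, 0, 0, 0, 1],
)

```text
clock: 39.33
eef_pos: [560.4, -3.6, 124.0]
tool_rot: [3.14, 0.004, 2.224]
force: [-2.7, -2.0, 13.0]
width: 13.0
gripper_force: 60.7
```

```bash
python3 -c "
from h import *
ang()
s=ctrl.get_image('side');print(blobs(s,(45,120,30),(75,255,255))[0])
S=ctrl.calibration('side');print(blobs(s,(105,150,60),(125,255,255),150)[0],proj(S,(559.5,-2.6,142)).round())"
```

```text
t39.33 [560.4  -3.6 124. ] [179.89   0.24 127.41] q [-0.09  0.6   0.06  1.85 -0.05  0.68  0.66] F [-2.7 -2.  13. ] w13.0 g60.7
lidmid 176 320.5 lidmid 188 321.0 lidmid 200 320.5 bar mid 320.0
black [230.5 152.7]
orange [320.2 118.4]
[(np.int32(368), [320.5, 116.9]), (np.int32(345), [410.8, 151.1])]
[([252, 85, 26, 18, 161], [266.3, 93.6]), ([188, 122, 30, 29, 305], [201.9, 135.5]), ([216, 136, 30, 32, 337], [230.2, 151.2])]
stripe [(168, 319.5), (174, 319.5), (180, 319.5), (186, 320.0), (192, 320.0), (198, 320.0), (204, 320.0), (210, 320.0)]
bar [(250, np.float64(320.0)), (256, np.float64(320.0)), (262, np.float64(320.5)), (268, np.float64(320.5)), (274, np.float64(320.5)), (280, np.float64(320.5))]
mark [320.5, 116.9] world yaw 127.37 r 70.7
mark [410.8, 151.1] world yaw 87.51 r 70.7
torque [-0.392  0.792  0.422]
[(np.int32(164), [408.2, 156.0], [402, 149, 15, 15]), (np.int32(233), [437.0, 200.3], [429, 191, 18, 19]), (np.int32(20), [354.5, 266.5], [353, 264, 4, 6])]
[(np.int32(684), [313.9, 223.9], [299, 204, 34, 42]), (np.int32(335), [338.7, 217.9], [331, 204, 17, 31])] [323. 217.]
```

The stripe (x = 320) points at the orange mark (320.5). The lid is seated with 13 N down, the grip is firm and the pose is steady, so I'll hand in.

```bash
python3 -c "
from cell import ctrl
print(ctrl.finish_job())"
```

```text
the job is handed in; nothing more can be done
None
```

I handed the job in at about 39 s: all four balls are in the bowl, the empty scoop is upright back at its original spot, and the lid is seated and held at the orange marks; the hand-in returned no verdict.

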